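# Load the labeller's unwind and take-up reel stands

### The job

Get the labeller's two reel stands ready: lower (do not drop) the white label roll over the spindle of the blue unwind stand and the empty brown card core over the spindle of the red take-up stand, until each stands flat on its disc. Then close each with the retaining cap of the stand's own colour, down the spindle until its flange lies on the end of the roll or core. Let go of everything and leave the photo-eye, the scissors and the tape where they lie.

Things in the scene. Friction and masses are not known exactly. Their poses are not given: they have to be found in the camera images.
- unwind_stand: Unwind stand, the larger: fixed blue cast base 112 mm square, bright steel disc 108 mm wide that turns freely, steel spindle 14 mm thick upright in its middle. Origin: underside, on the spindle axis, z up. Disc top z = 28 mm; blue centring boss on it, 30 mm wide to z = 30, tapering to 16 mm at z = 42. Spindle tip z = 171 mm; its bullet nose tapers over the last 11 mm to 4 mm.
- takeup_stand: Take-up stand, the smaller: fixed red cast base 84 mm square, bright steel disc 74 mm wide that turns freely, steel spindle 10 mm thick upright in its middle. Origin: underside, on the spindle axis, z up. Disc top z = 28 mm; red centring boss on it, 30 mm wide to z = 30, tapering to 12 mm at z = 42. Spindle tip z = 171 mm; its bullet nose tapers over the last 11 mm to 4 mm.
- label_roll: White label roll standing upright, loose, about 0.16 kg: 66 mm outside diameter, 128 mm high, on a card core with a through bore of 38 mm (at least 31 mm clear). Origin: centre of its underside, z up. Grasp it across the outside near the top. Seated: origin 28 mm above the underside of the stand.
- card_core: Empty brown card core (plain tube) standing upright, loose, about 0.035 kg: 45 mm outside diameter, 128 mm high, through bore 38 mm (at least 33 mm clear). Origin: centre of its underside, z up. Grasp it across the outside near the top. Seated: origin 28 mm above the underside of the stand.
- blue_cap: Loose blue cap, 43 mm high, upright. Origin: centre of its underside, z up. Spigot 24 mm wide, z 0-12 mm; flange 60 mm wide, z 12-17; lobed grip 36 mm wide, z 17-43: grasp this. Bore from below, 16 mm wide, 32 mm deep: a close fit on the 14 mm spindle of the blue stand. Seated, the spigot is in the mouth of the roll's core, the flange on its end: origin 144 mm above the stand's underside.
- red_cap: Loose red cap, 43 mm high, upright. Origin: centre of its underside, z up. Spigot 24 mm wide, z 0-12 mm; flange 52 mm wide, z 12-17; lobed grip 36 mm wide, z 17-43: grasp this. Bore from below, 12 mm wide, 32 mm deep: a close fit on the 10 mm spindle of the red stand. Seated, the spigot is in the mouth of the card core, the flange on its end: origin 144 mm above the stand's underside.
- photo_eye: Bystander: small black photo-electric sensor, 58x20x36 mm, origin at the centre of its underside. Leave alone.
- scissors_1: Bystander: scissors with red handles lying flat, 87x199x9 mm, origin at the centre of the underside. Leave alone.
- splice_tape: Bystander: roll of black tape lying flat at the front left of the bench, 62 mm in diameter, 19 mm high, origin at the centre of its underside. Leave alone.
There are look-alikes about, which are no part of the job. Leave any orange or yellow look-alike of the takeup_stand alone.

How it is judged (in metres and radians):
At the end, for the whole second after the job is handed in: Roll on the blue stand's disc, core on the red's: within 4 mm of the disc, 8 mm of the axis, 0.08 rad of upright. Blue cap on the roll, red on the core: within 6 mm of the axis, flange within 5 mm of its end, 0.08 rad of upright. All released and at rest (horizontal distance between label_roll and unwind_stand below 0.008 m and z of label_roll in the frame of unwind_stand below 0.032 m and angle between each of label_roll, card_core, blue_cap, red_cap's own z axis and vertical below 0.08 rad and horizontal distance between card_core and takeup_stand below 0.008 m and z of card_core in the frame of takeup_stand below 0.032 m and horizontal distance between blue_cap and unwind_stand below 0.006 m and z of blue_cap in the frame of unwind_stand between 0.135 and 0.149 m and horizontal distance between red_cap and takeup_stand below 0.006 m and z of red_cap in the frame of takeup_stand between 0.135 and 0.149 m and linear speed of each of label_roll, card_core, blue_cap, red_cap below 0.02 m/s); the robot touches nothing.
It fails at once if the label roll is dropped down its spindle instead of being lowered (falls at more than 0.8 m/s on the stand) (horizontal distance between label_roll and unwind_stand below 0.03 m and linear speed of label_roll above 0.8 m/s and height (world z) of label_roll below 0.16 m).
It fails at once if the card core is dropped down its spindle instead of being lowered (falls at more than 0.8 m/s on the stand) (horizontal distance between card_core and takeup_stand below 0.03 m and linear speed of card_core above 0.8 m/s and height (world z) of card_core below 0.16 m).
It fails at once if the photo-eye is shifted by more than 30 mm (distance of photo_eye from where it was at the start of the episode above 0.03 m).
It fails at once if the scissors is shifted by more than 30 mm (distance of scissors_1 from where it was at the start of the episode above 0.03 m).
It fails at once if the roll of tape is shifted by more than 30 mm (distance of splice_tape from where it was at the start of the episode above 0.03 m).
It also fails if it takes over 109 s, if anything falls off the work surface, if the arm or the gripper's body presses on something with over 40 N, if the wrist force passes 120 N, or if a joint passes its speed limit or range.

### The arm

A 6-joint arm with a two-finger parallel gripper is mounted at the origin on a cart in front of the work surface, level with it; the furniture and walls round the work are solid. World frame = base frame: x ahead of the robot, y to its left, z up, the work surface at z = 0. Lengths are in m, angles in degrees, forces in N, time in s.
With the tool pointing down it reaches from about 0.375 to 0.9 m from the base axis. Payload 3.1 kg.
Tool frame: the origin (TCP) lies at the very end of the fingers, on their centre line; the grasp point (between the pads) lies 19 mm behind it; z points along the fingers, y is the line along which they close (so a half turn about z gives the same grasp; the last joint's range is limited). The gripper opens to 87 mm and grips with 3 to 60 N. Pads are 19 mm wide; open, the fingers measure 117 mm over their backs; the gripper's body (75 mm by 190 mm) begins 51 mm behind the grasp point.
Start: joints at [57.095, 30.224, 82.088, -0, 67.689, -10.227], TCP at [0.241, 0.577, 0.223] pointing down, gripper open.
Joint ranges: [-176.69, 176.69], [-43.24, 126.21], [12.49, 139.97], [-82, 262], [0, 151.66], [-163.58, 163.58]. Speed limits (degrees/s): [159.86, 159.86, 180, 180, 180, 180].

### API

Orientations are given as a 3x3 rotation matrix whose columns are the frame's x, y, z axes.
In Python, from rig import bot gives the robot as it stands.
- The arm moves only by the tool move_arm, never from a script. Its argument "increments" is a list of rows, each an object with "xyz": the shift along the tool's x, y, z in mm, a list of three; "roll": the turn about the tool's z in rad; "grip": the opening in per cent of the stroke, from 0 (shut) to 100 (fully open). A call has 1 to 5 rows; each row shifts and turns the commanded pose from where the row before left it, along the tool's axes as they then stand; what a row does not reach is not made up. A row lasts 1/12 s, in which the tool goes at most 41.7 mm and 7.16 degrees, less where a joint would pass 70% of its speed; a pose out of reach is approached as far as the arm can. A call is refused whole if a number of a shift passes 41.7 or a number of a turn 0.125, either way. A call with a gripper value outside its range is refused whole. The fingers move at their own pace and stop on an object; the grip force is fixed at half the most. Time passes only in rows, so rows that do not move let the fingers close. It gives the time, the measured TCP pose, the force, the opening and the grip force at its end, in the units of the state.
- bot.read_state(): the state, without advancing time (a new reading comes with each control period).
- bot.capture(name): name is "scene" or "side" or "wrist"; returns (picture, depth): 420x560x3 uint8, red, green, blue; 420x560 float32, m along the optical axis (not along the pixel's ray), 0 where there is no reading.
- bot.camera_model(name): a dict with "intrinsics" (3x3 intrinsics, pixels), "D" ([k1, k2, p1, p2, k3] as OpenCV has them; the pictures are not rectified), "rvec" (rotation vector, rad) and "tvec" (3), from world to camera coordinates, as OpenCV has them; the wrist camera has in their place "tool_from_camera" (4x4, takes a point from camera to tool coordinates, whose origin is the TCP and whose axes are the flange's). Camera axes: x right, y down, z forward; pixel columns grow to the right and rows downward; lengths in m; the calibration is good to about 2 mm. A picture is of the moment at which its call begins: read the wrist's pose just before it. camera_model takes no time and is no camera call.
- bot.hand_in(): hands the job in; it is judged then, once.
Trained networks look in the newest picture that a camera, given by its name, has taken for a name from the list of things; names that differ only in an ending like _2 or _b are one class to them, and where a whole thing is asked for, a point or a joint stands for the part that bears it (a point fixed in the world has none). Each returns a list of dicts, best first, with "conf" (0 to 1); they miss things now and then, are a little off and sometimes report something else, mostly with a low value. They report only what shows in the picture. A call takes as long as a camera call. They do not tell look-alikes from the thing itself.
- bot.spot_in(label, camera): "at" ([x, y, z] in m, in the coordinates of the camera as it stood for that picture, good to about 4 mm: the middle of the surface that is visible of it).
- bot.trace(label, camera): "mask" (420x560 bool, what is visible of it).
The state is a dict: "time_s": time; "joint_positions": joint angles; "qvel": joint speeds; "tau": joint torques, N m; "position": TCP position; "tcp_rot": TCP orientation; "force": force on the tool from outside, world axes, zero at the start; "moment": the same for the moment, N m; "opening": opening from 0.0 (shut) to 1.0 (fully open); "grasp_force": force on a finger pad.
Only numpy, scipy, OpenCV 4.12 (cv2) and the standard library are available. Lean on these libraries where they do the work, as an engineer would, in place of code of your own. Each camera call takes 0.05 s, during which the arm holds its last target. There are 200 camera calls.

## Working session

There is one attempt and no reset: what is moved stays moved. The work goes in short steps, Python scripts to look and compute and a tool call to move; the robot and the scene stay as the last step left them, time stands still between calls to the robot, and variables do not carry over. Pictures are saved under pics/ and viewed, at most 14 in all, crops included, and the job is handed in when it is done.

Besides the shell and the picture viewer there is one more tool, called after "Emit:" as a command line: name --argument value ..., lists and objects as JSON in quotes. move_arm: Moves the arm, as the interface text tells. Its arguments: {"type":"object","properties":{"increments":{"type":"array"}},"required":["increments"]}

```bash
mkdir -p pics; ls; cat > h.py <<'E'
from rig import bot
import numpy as np, cv2
def cam(n):
    m=bot.camera_model(n);K=np.array(m["intrinsics"]);D=np.array(m["D"])
    if "rvec" in m:
        R=cv2.Rodrigues(np.array(m["rvec"],float))[0];t=np.array(m["tvec"],float).reshape(3)
        T=np.eye(4);T[:3,:3]=R.T;T[:3,3]=-R.T@t
    else:
        s=bot.read_state();W=np.eye(4);W[:3,:3]=np.array(s["tcp_rot"]);W[:3,3]=s["position"]
        T=W@np.array(m["tool_from_camera"])
    return K,D,T
def cloud(K,D,T,dep):
    v,u=np.mgrid[:dep.shape[0],:dep.shape[1]]
    p=cv2.undistortPoints(np.stack([u,v],-1).reshape(-1,1,2).astype(np.float64),K,D).reshape(*dep.shape,2)
    P=np.dstack([p*dep[...,None],dep])
    return P@T[:3,:3].T+T[:3,3]
def shot(n,name=None):
    c=cam(n);img,dep=bot.capture(n)
    if name: cv2.imwrite(f"pics/{name}.png",img[...,::-1])
    X=cloud(*c,dep);X[dep<=0]=np.nan
    return img,X,c[2]
E
python3 - <<'E'
from h import *
L="unwind_stand takeup_stand label_roll card_core blue_cap red_cap photo_eye scissors_1 splice_tape".split()
for n in("scene","side"):
    img,X,T=shot(n,n+"0"); np.savez(n+"0.npz",img=img,X=X,T=T)
    for l in L:
        r=bot.spot_in(l,n)
        print(n,l,[(np.round(T[:3,:3]@np.array(d["at"])+T[:3,3],3).tolist(),round(d["conf"],2)) for d in r])
print(bot.read_state())
E
```

```text
pics
scene unwind_stand [([0.441, 0.23, 0.031], 0.73)]
scene takeup_stand [([0.721, 0.235, 0.028], 0.72), ([0.61, -0.037, 0.024], 0.59), ([0.394, -0.151, 0.023], 0.56)]
scene label_roll [([0.579, 0.2, 0.086], 0.57)]
scene card_core [([0.44, -0.016, 0.09], 0.83)]
scene blue_cap [([0.609, -0.291, 0.016], 0.94)]
scene red_cap [([0.417, -0.301, 0.03], 0.6)]
scene photo_eye [([0.733, 0.117, 0.026], 0.71)]
scene scissors_1 [([0.527, 0.43, 0.006], 0.78)]
scene splice_tape [([0.372, 0.373, 0.018], 0.82)]
side unwind_stand [([0.444, 0.254, 0.031], 0.88), ([0.525, 0.437, 0.008], 0.47)]
side takeup_stand [([0.397, -0.135, 0.032], 0.89), ([0.611, -0.018, 0.032], 0.75), ([0.722, 0.255, 0.033], 0.75)]
side label_roll [([0.583, 0.254, 0.089], 0.85)]
side card_core [([0.445, 0.02, 0.08], 0.91)]
side blue_cap [([0.618, -0.264, 0.023], 0.75)]
side red_cap [([0.422, -0.279, 0.029], 0.55)]
side photo_eye [([0.733, 0.132, 0.025], 0.64), ([0.583, 0.253, 0.091], 0.54)]
side scissors_1 [([0.524, 0.443, 0.008], 0.64), ([0.585, 0.253, 0.088], 0.33)]
side splice_tape [([0.365, 0.392, 0.023], 0.6), ([0.426, -0.277, 0.029], 0.21)]
{'time_s': 1.0, 'joint_positions': array([ 5.70966370e+01,  3.02223176e+01,  8.20883566e+01, -1.32723451e-03,
        6.76915085e+01, -1.02279513e+01]), 'qvel': array([-0.04699301,  0.00734108,  0.0761784 , -0.03575409,  0.05437464,
        0.02111945]), 'tau': array([-1.01062145e-03, -4.40016997e+01, -1.76988262e+01,  6.32537948e-02,
        5.04366425e-02,  3.07823207e-06]), 'position': array([0.24090651, 0.5766605 , 0.22255748]), 'tcp_rot': array([[-9.22707005e-01,  3.85501988e-01, -2.70115984e-06],
       [ 3.85501988e-01,  9.22707004e-01, -4.36260079e-05],
       [-1.43255337e-05, -4.12953255e-05, -9.99999999e-01]]), 'force': array([-0.37265028, -0.13612874,  0.38889447]), 'moment': array([-0.02838117,  0.00763898,  0.00317952]), 'grasp_force': 0.0, 'opening': 0.9972249294684818}
```

View pics/scene0.png

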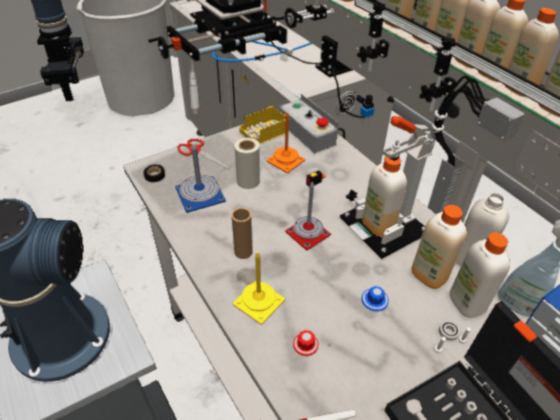

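View pics/side0.png

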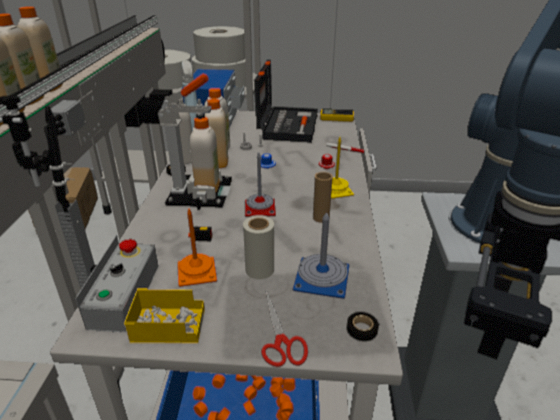

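The scene picture shows the blue stand (200,190), roll (247,165), core (242,233), blue cap (376,297) and red cap (305,342). There are three take-up-like stands: orange (286,158), red (308,232) and yellow (258,298). The red one, near (0.61,-0.03), fits the description "red cast base". I'll confirm it in a crop and measure precisely.

```bash
cat > fit.py <<'E'
from h import *
from scipy.optimize import least_squares
def circ(P,r,f=1.0):
    c0=P[:,:2].mean(0)
    s=least_squares(lambda c:np.hypot(*(P[:,:2]-c).T)-r,c0+0.0,loss="soft_l1",f_scale=.002)
    return np.round(s.x,4),round(float(np.sqrt(np.mean(s.fun**2))),4),len(P)
def near(X,c,rad,z0,z1):
    P=X.reshape(-1,3);m=(np.hypot(P[:,0]-c[0],P[:,1]-c[1])<rad)&(P[:,2]>z0)&(P[:,2]<z1)
    return P[m]
E
python3 - <<'E'
from fit import *
for n in("scene","side"):
    d=np.load(n+"0.npz");X=d["X"];T=d["T"];cp=T[:3,3]
    print(n,"cam",cp.round(2))
    for l,c,r in(("roll",(.585,.23),.033),("core",(.443,.0),.0225)):
        P=near(X,c,.055,.015,.115)
        # start guess shifted away from camera
        v=np.array(c)-cp[:2];v/=np.linalg.norm(v)
        s=least_squares(lambda q:np.hypot(*(P[:,:2]-q).T)-r,P[:,:2].mean(0)+v*r*.7,loss="soft_l1",f_scale=.002)
        t=near(X,c,.06,.1,.2)
        print(l,s.x.round(4),np.std(s.fun).round(4),len(P),"ztop",np.nanpercentile(t[:,2],98).round(3), "top mid",((t[t[:,2]>.124][:,:2].max(0)+t[t[:,2]>.124][:,:2].min(0))/2).round(4))
    for l,c in(("blue",(.443,.24)),("red",(.61,-.03)),("orange",(.722,.245)),("yellow",(.395,-.14))):
        P=near(X,c,.035,.06,.18)
        z=P[:,2]; print(l,"spindle",len(P),[ (round(a,2),np.median(P[(z>a)&(z<a+.03)],0).round(4)[:2].tolist()) for a in(.06,.09,.12,.14)],"top",z.max().round(3) if len(z) else None)
    for l,c in(("blue",(.443,.24)),("red",(.61,-.03))):
        P=near(X,c,.07,.02,.036); print(l,"disc bbox mid",((np.percentile(P,1,0)+np.percentile(P,99,0))/2).round(4),(np.percentile(P,99,0)-np.percentile(P,1,0)).round(4))
    for l,c in(("bluecap",(.613,-.28)),("redcap",(.42,-.29))):
        P=near(X,c,.05,.006,.06); print(l,"mid",((np.percentile(P,1,0)+np.percentile(P,99,0))/2).round(4),(np.percentile(P,99,0)-np.percentile(P,1,0)).round(4))
        P=near(X,c,.05,.038,.06); print("  top",P.mean(0).round(4) if len(P) else None,len(P))
    # height map of tall stuff
    P=X.reshape(-1,3);P=P[~np.isnan(P[:,0])]
    m=(P[:,0]>.3)&(P[:,0]<1)&(abs(P[:,1])<.55)&(P[:,2]>.05)&(P[:,2]<1)
    H,_,_=np.histogram2d(P[m,0],P[m,1],bins=[np.arange(.3,1.01,.07),np.arange(-.55,.56,.1)])
    G=np.zeros_like(H)
    ix=((P[m,0]-.3)//.07).astype(int).clip(0,9);iy=((P[m,1]+.55)//.1).astype(int).clip(0,10)
    np.maximum.at(G,(ix,iy),P[m,2]);print((G*100).astype(int))
d=np.load("scene0.npz")["img"];e=np.load("side0.npz")["img"]
a=cv2.resize(d[165:255,265:365],None,fx=4,fy=4);b=cv2.resize(e[140:230,215:315],None,fx=4,fy=4)
cv2.imwrite("pics/crop1.png",np.hstack([a,b])[...,::-1])
E
```

```text
scene cam [ 0.1  -0.68  0.88]
roll [0.5854 0.2236] 0.0035 732 ztop 0.129 top mid [0.5839 0.2231]
core [0.4449 0.0013] 0.0014 652 ztop 0.129 top mid [4.441e-01 4.000e-04]
blue spindle 190 [(0.06, [0.442, 0.2382]), (0.09, [0.4427, 0.2383]), (0.12, [0.4414, 0.2386]), (0.14, [0.4426, 0.2396])] top 0.17
red spindle 144 [(0.06, [0.6102, -0.0349]), (0.09, [0.6103, -0.0348]), (0.12, [0.6094, -0.0349]), (0.14, [0.6102, -0.0346])] top 0.171
orange spindle 115 [(0.06, [0.7229, 0.242]), (0.09, [0.7229, 0.242]), (0.12, [0.7239, 0.2413]), (0.14, [0.7233, 0.2421])] top 0.171
yellow spindle 176 [(0.06, [0.3991, -0.1494]), (0.09, [0.3992, -0.1493]), (0.12, [0.3999, -0.1492]), (0.14, [0.3999, -0.1487])] top 0.171
blue disc bbox mid [0.4435 0.2402 0.0286] [0.1019 0.1007 0.0113]
red disc bbox mid [ 0.6114 -0.0327  0.0285] [0.069  0.0692 0.0128]
bluecap mid [ 0.6163 -0.2826  0.0273] [0.056  0.0561 0.0332]
  top [ 0.6157 -0.2827  0.0413] 150
redcap mid [ 0.4252 -0.2929  0.0284] [0.0473 0.0467 0.0335]
  top [ 0.425  -0.2919  0.042 ] 193
[[ 0  0  0  0  0  0  0  0  0  0  0]
 [ 0  0  0 16 17 13  0 16  0  0  0
[... 968 characters left out ...]
408])] top 0.174
blue disc bbox mid [0.4442 0.2465 0.0299] [0.1004 0.0999 0.0092]
red disc bbox mid [ 0.6115 -0.0277  0.0299] [0.069  0.0681 0.0106]
bluecap mid [ 0.6109 -0.2745  0.0307] [0.0442 0.0443 0.0337]
  top [ 0.6164 -0.2754  0.0436] 58
redcap mid [ 0.4243 -0.2835  0.0307] [0.0476 0.0377 0.0342]
  top [ 0.425  -0.2841  0.044 ] 57
[[ 0  0  0  0  0  0  0  0  0  0  0]
 [ 0  0  0  0 17 13  0 16 16  0  0]
 [ 0  0  0  0  0 13  0 17 16  0  0]
 [ 0  0  0  0  0  0  0 13 12  0  0]
 [ 0  0  0  0  0 17  0 13 12  0  0]
 [22  0  0  0  0  0  0 16  0  5  0]
 [17 21 21 16 34  5  0 17 16  5  5]
 [17 21 21  0 32  0  0  8  9  7  5]
 [27 26 21  0 28  0  0  8  9  8  0]
 [17  0  0  0  0  0  0  0  0  0  0]]
```

View pics/crop1.png

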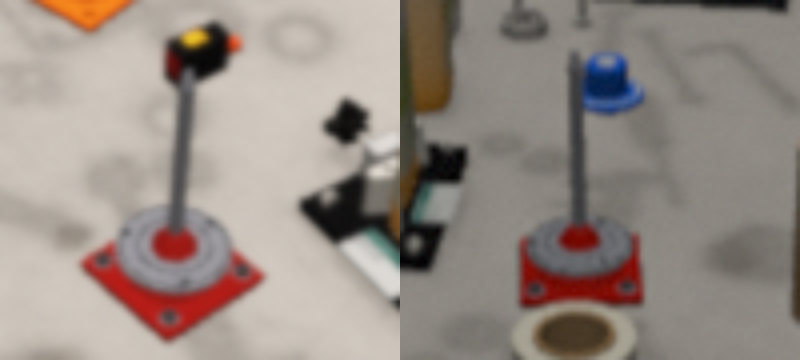

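Crop check: the left stand has a red cast base at crop (175,270), a grey disc and a bare spindle, and the right view shows the same with its base at (580,270). This is the true take-up stand, at about (0.612,-0.031). Next I align the tool and go above the roll at (0.585,0.224).

Emit:
move_arm --increments '[{"xyz":[0,0,0],"roll":-0.099,"grip":100},{"xyz":[0,0,0],"roll":-0.099,"grip":100},{"xyz":[0,0,0],"roll":-0.099,"grip":100},{"xyz":[0,0,0],"roll":-0.099,"grip":100},{"xyz":[0,0,0],"roll":0,"grip":100}]'

```text
time_s: 1.42
position: [0.2409, 0.5767, 0.2226]
tcp_rot: [[-1.0, -0.002, 0.0], [-0.002, 1.0, 0.0], [-0.0, 0.0, -1.0]]
force: [-0.8, 0.7, -0.7]
opening: 0.997
grasp_force: 0.0
```

Emit:
move_arm --increments '[{"xyz":[-23,-23.5,0],"roll":0,"grip":100},{"xyz":[-23,-23.5,0],"roll":0,"grip":100},{"xyz":[-23,-23.5,0],"roll":0,"grip":100},{"xyz":[-23,-23.5,0],"roll":0,"grip":100},{"xyz":[-23,-23.5,0],"roll":0,"grip":100}]'

```text
time_s: 1.83
position: [0.3567, 0.4582, 0.2226]
tcp_rot: [[-1.0, 0.002, 0.0], [0.002, 1.0, 0.0], [-0.0, 0.0, -1.0]]
force: [0.5, -0.5, -0.9]
opening: 1.002
grasp_force: 0.0
```

Emit:
move_arm --increments '[{"xyz":[-23,-23.5,0],"roll":0,"grip":100},{"xyz":[-23,-23.5,0],"roll":0,"grip":100},{"xyz":[-23,-23.5,0],"roll":0,"grip":100},{"xyz":[-23,-23.5,0],"roll":0,"grip":100},{"xyz":[-23,-23.5,0],"roll":0,"grip":100}]'

```text
time_s: 2.25
position: [0.472, 0.3405, 0.2227]
tcp_rot: [[-1.0, 0.003, 0.0], [0.003, 1.0, 0.0], [-0.0, 0.0, -1.0]]
force: [0.1, 0.1, -0.5]
opening: 1.004
grasp_force: 0.0
```

Emit:
move_arm --increments '[{"xyz":[-23,-23.5,0],"roll":0,"grip":100},{"xyz":[-23,-23.5,0],"roll":0,"grip":100},{"xyz":[-23,-23.5,0],"roll":0,"grip":100},{"xyz":[-23,-23.5,0],"roll":0,"grip":100},{"xyz":[-23,-23.5,0],"roll":0,"grip":100}]'

```text
time_s: 2.67
position: [0.587, 0.2229, 0.2226]
tcp_rot: [[-1.0, 0.003, 0.0], [0.003, 1.0, 0.0], [-0.0, 0.0, -1.0]]
force: [0.4, -0.1, -0.4]
opening: 1.002
grasp_force: 0.0
```

Emit:
move_arm --increments '[{"xyz":[0,0,0],"roll":0,"grip":100},{"xyz":[0,0,0],"roll":0,"grip":100}]'

```text
time_s: 2.83
position: [0.5873, 0.2227, 0.2223]
tcp_rot: [[-1.0, 0.005, 0.0], [0.005, 1.0, 0.0], [-0.0, 0.0, -1.0]]
force: [-1.1, -0.1, 0.5]
opening: 1.004
grasp_force: 0.0
```

```bash
python3 - <<'E'
from fit import *
img,X,T=shot("wrist","w1");s=bot.read_state();print(s["position"].round(4),s["tcp_rot"].round(3),s["opening"],s["joint_positions"].round(1))
P=X.reshape(-1,3)
for l,c in(("roll",(.585,.224)),("blue",(.444,.244))):
    t=near(X,c,.06,.115,.18);print(l,len(t),((np.percentile(t,1,0)+np.percentile(t,99,0))/2).round(4) if len(t) else "",np.ptp(t,0).round(4) if len(t) else "")
E
```

```text
[0.586  0.2238 0.2223] [[-1.     0.003 -0.001]
 [ 0.003  1.     0.   ]
 [ 0.001  0.    -1.   ]] 0.9979826016164727 [ 10.7  30.4  81.7   0.   67.9 -79.1]
roll 3903 [0.5842 0.2233 0.1226] [0.0659 0.0658 0.0143]
blue 547 [0.4483 0.2417 0.1411] [0.0084 0.0143 0.0524]
```

View pics/w1.png

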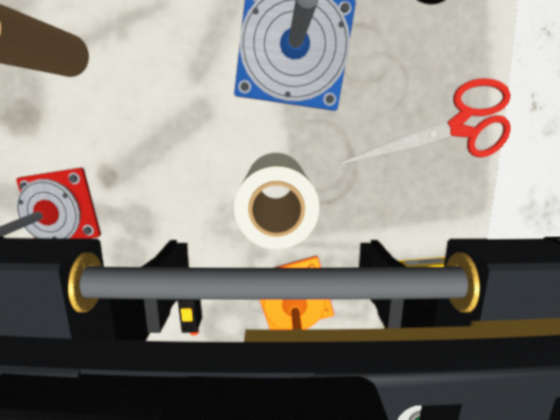

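The wrist view shows the white roll at (277,200) centred between the fingers, with the blue stand at (295,45) and the orange stand behind. I descend, grip and lift.

Emit:
move_arm --increments '[{"xyz":[2,0,25],"roll":0,"grip":100},{"xyz":[0,0,30],"roll":0,"grip":100},{"xyz":[0,0,30],"roll":0,"grip":100},{"xyz":[0,0,27],"roll":0,"grip":100},{"xyz":[0,0,12],"roll":0,"grip":100}]'

```text
time_s: 3.3
position: [0.5802, 0.2251, 0.0951]
tcp_rot: [[-1.0, -0.001, -0.007], [-0.001, 1.0, -0.001], [0.007, -0.001, -1.0]]
force: [-1.0, -0.4, 0.6]
opening: 1.001
grasp_force: 0.0
```

Emit:
move_arm --increments '[{"xyz":[0,0,0],"roll":0,"grip":40},{"xyz":[0,0,0],"roll":0,"grip":40},{"xyz":[0,0,0],"roll":0,"grip":40},{"xyz":[0,0,0],"roll":0,"grip":40},{"xyz":[0,0,0],"roll":0,"grip":40}]'

```text
time_s: 3.72
position: [0.5853, 0.2247, 0.1006]
tcp_rot: [[-1.0, -0.0, 0.004], [-0.0, 1.0, 0.001], [-0.004, 0.001, -1.0]]
force: [-0.1, -0.7, 2.8]
opening: 0.748
grasp_force: 30.0
```

Emit:
move_arm --increments '[{"xyz":[0,0,0],"roll":0,"grip":40},{"xyz":[0,0,0],"roll":0,"grip":40},{"xyz":[0,0,0],"roll":0,"grip":40}]'

```text
time_s: 3.97
position: [0.5853, 0.2247, 0.1006]
tcp_rot: [[-1.0, -0.0, 0.004], [-0.0, 1.0, 0.001], [-0.004, 0.001, -1.0]]
force: [0.4, 1.4, 6.4]
opening: 0.749
grasp_force: 30.0
```

Emit:
move_arm --increments '[{"xyz":[0,0,-20],"roll":0,"grip":40},{"xyz":[0,0,-35],"roll":0,"grip":40},{"xyz":[0,0,-35],"roll":0,"grip":40},{"xyz":[0,0,-35],"roll":0,"grip":40},{"xyz":[0,0,-35],"roll":0,"grip":40}]'

```text
time_s: 4.38
position: [0.5831, 0.2239, 0.2597]
tcp_rot: [[-1.0, 0.0, -0.002], [0.0, 1.0, -0.0], [0.002, -0.0, -1.0]]
force: [0.9, -0.4, -2.9]
opening: 0.751
grasp_force: 30.0
```

Emit:
move_arm --increments '[{"xyz":[0,0,-30],"roll":0,"grip":40},{"xyz":[0,0,0],"roll":0,"grip":40},{"xyz":[0,0,0],"roll":0,"grip":40}]'

```text
time_s: 4.63
position: [0.5847, 0.2243, 0.2906]
tcp_rot: [[-1.0, -0.0, 0.004], [-0.0, 1.0, 0.001], [-0.004, 0.001, -1.0]]
force: [-0.2, 0.0, -2.9]
opening: 0.75
grasp_force: 30.0
```

```bash
python3 - <<'E'
from fit import *
img,X,T=shot("wrist","w2");s=bot.read_state();p=s["position"];print(p.round(4),s["tcp_rot"].round(3).tolist(),s["opening"],s["grasp_force"])
t=near(X,p,.06,p[2]+.005,p[2]+.04);print(len(t),((np.percentile(t,1,0)+np.percentile(t,99,0))/2).round(4),np.ptp(t,0).round(4),np.percentile(t[:,2],95))
for n in("scene","side"):
    i,X,T=shot(n);c=p[:2];v=c-T[:2,3];v/=np.linalg.norm(v)
    for z0,z1 in((p[2]-.09,p[2]-.05),(p[2]-.05,p[2]-.01)):
        P=near(X,c,.045,z0,z1)
        q=least_squares(lambda q:np.hypot(*(P[:,:2]-q).T)-.033,P[:,:2].mean(0)+v*.02,loss="soft_l1",f_scale=.002);print(n,q.x.round(4),len(P))
    P=near(X,c,.05,.1,.29);print("zmin",np.percentile(P[:,2],1).round(4))
E
```

```text
[0.5832 0.224  0.2882] [[-1.0, -0.0, -0.001], [-0.0, 1.0, -0.0], [0.001, -0.0, -1.0]] 0.751429995329569 29.999905465883785
11178 [0.5791 0.2229 0.3082] [0.0573 0.0875 0.0349] 0.3181957676995879
scene [0.5827 0.2237] 357
scene [0.5824 0.2225] 366
zmin 0.1889
side [0.5813 0.2232] 566
side [0.5815 0.2231] 603
zmin 0.1887
```

Emit:
move_arm --increments '[{"xyz":[28,4,0],"roll":0,"grip":40},{"xyz":[28,4,0],"roll":0,"grip":40},{"xyz":[28,4,0],"roll":0,"grip":40},{"xyz":[28,4,0],"roll":0,"grip":40},{"xyz":[26,4.5,0],"roll":0,"grip":40}]'

```text
time_s: 5.2
position: [0.4429, 0.2442, 0.2861]
tcp_rot: [[-1.0, 0.0, -0.006], [0.0, 1.0, -0.002], [0.006, -0.002, -1.0]]
force: [0.3, 0.4, -1.1]
opening: 0.747
grasp_force: 30.0
```

Emit:
move_arm --increments '[{"xyz":[0,0,0],"roll":0,"grip":40},{"xyz":[0,0,0],"roll":0,"grip":40},{"xyz":[0,0,0],"roll":0,"grip":40}]'

```text
time_s: 5.45
position: [0.446, 0.2446, 0.2875]
tcp_rot: [[-1.0, -0.0, -0.001], [-0.0, 1.0, -0.001], [0.001, -0.001, -1.0]]
force: [0.5, -0.9, -1.6]
opening: 0.75
grasp_force: 30.0
```

```bash
cat > chk.py <<'E'
from fit import *
def chk(c,r,stand,rad,name=None):
    s=bot.read_state();p=s["position"];print("tcp",p.round(4),s["opening"].round(3),"F",s["force"].round(1))
    for n in("scene","side"):
        i,X,T=shot(n,name and name+n);v=np.array(c)-T[:2,3];v/=np.linalg.norm(v)
        P=near(X,c,r+.012,p[2]-.09,p[2]-.012)
        q=least_squares(lambda q:np.hypot(*(P[:,:2]-q).T)-r,P[:,:2].mean(0)+v*r*.7,loss="soft_l1",f_scale=.002)
        S=near(X,stand,.02,.06,min(.165,p[2]-.11))
        print(n,"obj",q.x.round(4),len(P),"spindle",(np.median(S[:,:2],0)+v*rad*.85).round(4) if len(S) else None,len(S),"zmin",np.percentile(near(X,c,r,.1,.3)[:,2],1).round(3))
E
python3 - <<'E'
from chk import *
p=bot.read_state()["position"]
chk(p[:2],.033,(.4444,.2437),.007)
E
```

```text
Traceback (most recent call last):
  File "chk.py", line 3, in chk
    s=bot.read_state();p=s["position"];print("tcp",p.round(4),s["opening"].round(3),"F",s["force"].round(1))
                                                              ^^^^^^^^^^^^^^^^^^
AttributeError: 'float' object has no attribute 'round'
```

```bash
sed -i 's/s\["opening"\].round(3)/round(float(s["opening"]),3)/' chk.py
python3 - <<'E'
from chk import *
p=bot.read_state()["position"]
chk(p[:2],.033,(.4444,.2437),.007)
E
```

```text
tcp [0.446  0.2446 0.2875] 0.75 F [ 0.5 -0.9 -1.6]
scene obj [0.4444 0.2438] 763 spindle [0.4443 0.2438] 178 zmin 0.102
side obj [0.4457 0.2441] 1204 spindle [0.4442 0.2432] 275 zmin 0.106
```

Emit:
move_arm --increments '[{"xyz":[0,0,10],"roll":0,"grip":40},{"xyz":[0,0,15],"roll":0,"grip":40},{"xyz":[0,0,15],"roll":0,"grip":40},{"xyz":[0,0,15],"roll":0,"grip":40},{"xyz":[0,0,15],"roll":0,"grip":40}]'

```text
time_s: 5.97
position: [0.4465, 0.2444, 0.2169]
tcp_rot: [[-1.0, 0.001, -0.0], [0.001, 1.0, -0.0], [0.0, -0.0, -1.0]]
force: [0.4, 0.6, -2.9]
opening: 0.754
grasp_force: 30.0
```

Emit:
move_arm --increments '[{"xyz":[0,0,15],"roll":0,"grip":40},{"xyz":[0,0,15],"roll":0,"grip":40},{"xyz":[0,0,15],"roll":0,"grip":40},{"xyz":[0,0,12],"roll":0,"grip":40},{"xyz":[0,0,8],"roll":0,"grip":40}]'

```text
time_s: 6.38
position: [0.4458, 0.2442, 0.1513]
tcp_rot: [[-1.0, 0.001, -0.003], [0.001, 1.0, -0.001], [0.003, -0.001, -1.0]]
force: [-0.7, -0.3, -2.0]
opening: 0.753
grasp_force: 30.0
```

Emit:
move_arm --increments '[{"xyz":[0,0,6],"roll":0,"grip":40},{"xyz":[0,0,5],"roll":0,"grip":40},{"xyz":[0,0,5],"roll":0,"grip":40},{"xyz":[0,0,3],"roll":0,"grip":40},{"xyz":[0,0,0],"roll":0,"grip":40}]'

```text
time_s: 6.8
position: [0.4459, 0.2447, 0.1342]
tcp_rot: [[-1.0, -0.0, -0.001], [-0.0, 1.0, -0.0], [0.001, -0.0, -1.0]]
force: [0.5, -0.6, -2.2]
opening: 0.751
grasp_force: 30.0
```

Emit:
move_arm --increments '[{"xyz":[0,0,2],"roll":0,"grip":40},{"xyz":[0,0,2],"roll":0,"grip":40},{"xyz":[0,0,0],"roll":0,"grip":40}]'

```text
time_s: 7.05
position: [0.446, 0.2448, 0.1306]
tcp_rot: [[-1.0, -0.0, 0.0], [-0.0, 1.0, 0.0], [-0.0, 0.0, -1.0]]
force: [0.8, -0.4, -1.5]
opening: 0.748
grasp_force: 30.0
```

Emit:
move_arm --increments '[{"xyz":[0,0,1],"roll":0,"grip":40},{"xyz":[0,0,0.5],"roll":0,"grip":40},{"xyz":[0,0,0],"roll":0,"grip":40}]'

```text
time_s: 7.3
position: [0.446, 0.2447, 0.1291]
tcp_rot: [[-1.0, -0.0, 0.0], [-0.0, 1.0, 0.0], [-0.0, 0.0, -1.0]]
force: [0.0, 0.5, -2.6]
opening: 0.751
grasp_force: 30.0
```

Emit:
move_arm --increments '[{"xyz":[0,0,0.7],"roll":0,"grip":40},{"xyz":[0,0,0],"roll":0,"grip":40},{"xyz":[0,0,0],"roll":0,"grip":40}]'

```text
time_s: 7.55
position: [0.4461, 0.2448, 0.1287]
tcp_rot: [[-1.0, -0.0, 0.0], [-0.0, 1.0, 0.0], [-0.0, 0.0, -1.0]]
force: [-0.1, 0.3, 2.2]
opening: 0.75
grasp_force: 30.0
```

Emit:
move_arm --increments '[{"xyz":[0,0,0.7],"roll":0,"grip":40},{"xyz":[0,0,0],"roll":0,"grip":40},{"xyz":[0,0,0],"roll":0,"grip":40}]'

```text
time_s: 7.8
position: [0.446, 0.2448, 0.1286]
tcp_rot: [[-1.0, -0.0, 0.0], [-0.0, 1.0, 0.0], [-0.0, 0.0, -1.0]]
force: [-2.2, -0.2, 6.5]
opening: 0.751
grasp_force: 30.0
```

Emit:
move_arm --increments '[{"xyz":[0,0,0],"roll":0,"grip":100},{"xyz":[0,0,0],"roll":0,"grip":100},{"xyz":[0,0,0],"roll":0,"grip":100},{"xyz":[0,0,0],"roll":0,"grip":100},{"xyz":[0,0,0],"roll":0,"grip":100}]'

```text
time_s: 8.22
position: [0.4461, 0.2447, 0.1275]
tcp_rot: [[-1.0, -0.0, -0.0], [-0.0, 1.0, -0.0], [0.0, -0.0, -1.0]]
force: [0.2, -0.5, 0.4]
opening: 0.979
grasp_force: 0.0
```

Emit:
move_arm --increments '[{"xyz":[0,0,-5],"roll":0,"grip":100},{"xyz":[0,0,-25],"roll":0,"grip":100},{"xyz":[0,0,-35],"roll":0,"grip":100},{"xyz":[0,0,-25],"roll":0,"grip":100},{"xyz":[0,0,-10],"roll":0,"grip":100}]'

```text
time_s: 8.63
position: [0.448, 0.2454, 0.2316]
tcp_rot: [[-1.0, -0.0, 0.007], [-0.0, 1.0, 0.002], [-0.007, 0.002, -1.0]]
force: [-0.2, 0.1, -0.5]
opening: 0.998
grasp_force: 0.0
```

Emit:
move_arm --increments '[{"xyz":[0,-27,0],"roll":0,"grip":100},{"xyz":[0,-27,0],"roll":0,"grip":100},{"xyz":[0,-27,0],"roll":0,"grip":100},{"xyz":[0,-27,0],"roll":0,"grip":100},{"xyz":[0,-27,0],"roll":0,"grip":100}]'

```text
time_s: 9.05
position: [0.4458, 0.1087, 0.228]
tcp_rot: [[-1.0, -0.001, 0.001], [-0.001, 1.0, -0.0], [-0.001, -0.0, -1.0]]
force: [0.7, -0.6, 0.2]
opening: 0.998
grasp_force: 0.0
```

Emit:
move_arm --increments '[{"xyz":[1.5,-27,0],"roll":0,"grip":100},{"xyz":[0,-27,0],"roll":0,"grip":100},{"xyz":[0,-27,0],"roll":0,"grip":100},{"xyz":[0,-27,0],"roll":0,"grip":100},{"xyz":[0,0,0],"roll":0,"grip":100}]'

```text
time_s: 9.47
position: [0.4454, -0.0022, 0.2281]
tcp_rot: [[-1.0, 0.004, 0.002], [0.004, 1.0, -0.002], [-0.002, -0.002, -1.0]]
force: [0.7, -0.3, 0.8]
opening: 0.995
grasp_force: 0.0
```

```bash
python3 - <<'E'
from fit import *
s=bot.read_state();print(s["position"].round(4),s["tcp_rot"].round(3).tolist())
i,X,T=shot("wrist","w3")
t=near(X,(.4443,.002),.04,.115,.14);print("core",len(t),((np.percentile(t,1,0)+np.percentile(t,99,0))/2).round(4),np.ptp(t,0).round(4))
for n in("scene","side"):
    i,X,T=shot(n,"b"+n)
    v=np.array((.4444,.2437))-T[:2,3];v/=np.linalg.norm(v)
    P=near(X,(.4444,.2437),.045,.05,.145)
    q=least_squares(lambda q:np.hypot(*(P[:,:2]-q).T)-.033,P[:,:2].mean(0)+v*.02,loss="soft_l1",f_scale=.002)
    print(n,"roll",q.x.round(4),"top",np.percentile(near(X,(.4444,.2437),.045,.1,.166)[:,2],97).round(4))
E
```

```text
[ 0.4454 -0.0022  0.2281] [[-1.0, 0.004, 0.002], [0.004, 1.0, -0.002], [-0.002, -0.002, -1.0]]
core 1092 [0.4439 0.001  0.1223] [0.0457 0.0445 0.0147]
scene roll [0.4453 0.2441] top 0.1573
side roll [0.445  0.2442] top 0.1586
```

Emit:
move_arm --increments '[{"xyz":[0,0,20],"roll":0,"grip":100},{"xyz":[0,0,35],"roll":0,"grip":100},{"xyz":[0,0,35],"roll":0,"grip":100},{"xyz":[0,0,28],"roll":0,"grip":100},{"xyz":[0,0,10],"roll":0,"grip":100}]'

```text
time_s: 10.03
position: [0.4421, 0.0037, 0.0967]
tcp_rot: [[-1.0, -0.002, -0.006], [-0.002, 1.0, 0.002], [0.006, 0.002, -1.0]]
force: [-0.2, 0.1, -0.4]
opening: 0.999
grasp_force: 0.0
```

Emit:
move_arm --increments '[{"xyz":[0,0,0],"roll":0,"grip":80},{"xyz":[0,0,0],"roll":0,"grip":65},{"xyz":[0,0,0],"roll":0,"grip":55},{"xyz":[0,0,0],"roll":0,"grip":30},{"xyz":[0,0,0],"roll":0,"grip":30}]'

```text
time_s: 10.45
position: [0.4454, 0.0018, 0.1008]
tcp_rot: [[-1.0, -0.001, 0.003], [-0.001, 1.0, -0.001], [-0.003, -0.001, -1.0]]
force: [0.7, 0.1, -0.7]
opening: 0.706
grasp_force: 0.0
```

Emit:
move_arm --increments '[{"xyz":[0,0,0],"roll":0,"grip":30},{"xyz":[0,0,0],"roll":0,"grip":30},{"xyz":[0,0,0],"roll":0,"grip":30},{"xyz":[0,0,0],"roll":0,"grip":30},{"xyz":[0,0,0],"roll":0,"grip":30}]'

```text
time_s: 10.87
position: [0.445, 0.0016, 0.1001]
tcp_rot: [[-1.0, 0.0, 0.001], [0.0, 1.0, -0.0], [-0.001, -0.0, -1.0]]
force: [0.8, -0.2, 5.7]
opening: 0.513
grasp_force: 30.0
```

Emit:
move_arm --increments '[{"xyz":[0,0,-20],"roll":0,"grip":30},{"xyz":[0,0,-35],"roll":0,"grip":30},{"xyz":[0,0,-35],"roll":0,"grip":30},{"xyz":[0,0,-35],"roll":0,"grip":30},{"xyz":[0,0,-35],"roll":0,"grip":30}]'

```text
time_s: 11.28
position: [0.4437, 0.0019, 0.2609]
tcp_rot: [[-1.0, -0.0, -0.001], [-0.0, 1.0, 0.0], [0.001, 0.0, -1.0]]
force: [0.4, 0.6, -1.3]
opening: 0.512
grasp_force: 30.0
```

Emit:
move_arm --increments '[{"xyz":[0,0,-30],"roll":0,"grip":30},{"xyz":[0,0,0],"roll":0,"grip":30},{"xyz":[-20,-4,0],"roll":0,"grip":30},{"xyz":[-30,-6,0],"roll":0,"grip":30},{"xyz":[-30,-6,0],"roll":0,"grip":30}]'

```text
time_s: 11.7
position: [0.5243, -0.0142, 0.2892]
tcp_rot: [[-1.0, -0.0, -0.001], [-0.0, 1.0, 0.0], [0.001, 0.0, -1.0]]
force: [0.4, -1.0, -1.0]
opening: 0.514
grasp_force: 30.0
```

Emit:
move_arm --increments '[{"xyz":[-30,-6,0],"roll":0,"grip":30},{"xyz":[-30,-6,0],"roll":0,"grip":30},{"xyz":[-27.5,-5,0],"roll":0,"grip":30},{"xyz":[0,0,0],"roll":0,"grip":30},{"xyz":[0,0,0],"roll":0,"grip":30}]'

```text
time_s: 12.12
position: [0.6122, -0.0315, 0.2875]
tcp_rot: [[-1.0, 0.0, -0.003], [0.0, 1.0, 0.001], [0.003, 0.001, -1.0]]
force: [-0.6, 0.4, -1.2]
opening: 0.512
grasp_force: 30.0
```

Emit:
move_arm --increments '[{"xyz":[0,0,0],"roll":0,"grip":30}]'

```text
time_s: 12.2
position: [0.6106, -0.031, 0.2881]
tcp_rot: [[-1.0, -0.0, -0.004], [-0.0, 1.0, 0.001], [0.004, 0.001, -1.0]]
force: [-0.8, -0.1, -1.3]
opening: 0.511
grasp_force: 30.0
```

```bash
python3 - <<'E'
from chk import *
p=bot.read_state()["position"]
chk(p[:2],.0225,(.612,-.0313),.005)
E
```

```text
tcp [ 0.6106 -0.031   0.2881] 0.511 F [-0.8 -0.1 -1.3]
scene obj [ 0.6108 -0.0313] 587 spindle [ 0.6125 -0.032 ] 135 zmin 0.105
side obj [ 0.6096 -0.0308] 541 spindle [ 0.6115 -0.0313] 132 zmin 0.103
```

Emit:
move_arm --increments '[{"xyz":[0,-0.5,10],"roll":0,"grip":30},{"xyz":[0,0,15],"roll":0,"grip":30},{"xyz":[0,0,15],"roll":0,"grip":30},{"xyz":[0,0,15],"roll":0,"grip":30},{"xyz":[0,0,15],"roll":0,"grip":30}]'

```text
time_s: 12.72
position: [0.611, -0.0315, 0.2188]
tcp_rot: [[-1.0, -0.0, -0.0], [-0.0, 1.0, 0.0], [0.0, 0.0, -1.0]]
force: [-0.9, 0.3, -0.4]
opening: 0.509
grasp_force: 30.0
```

Emit:
move_arm --increments '[{"xyz":[0,0,15],"roll":0,"grip":30},{"xyz":[0,0,15],"roll":0,"grip":30},{"xyz":[0,0,15],"roll":0,"grip":30},{"xyz":[0,0,12],"roll":0,"grip":30},{"xyz":[0,0,8],"roll":0,"grip":30}]'

```text
time_s: 13.13
position: [0.6103, -0.0313, 0.153]
tcp_rot: [[-1.0, -0.0, -0.003], [-0.0, 1.0, 0.001], [0.003, 0.001, -1.0]]
force: [0.0, 0.2, -0.5]
opening: 0.513
grasp_force: 30.0
```

Emit:
move_arm --increments '[{"xyz":[0,0,6],"roll":0,"grip":30},{"xyz":[0,0,5],"roll":0,"grip":30},{"xyz":[0,0,5],"roll":0,"grip":30},{"xyz":[0,0,3],"roll":0,"grip":30},{"xyz":[0,0,0],"roll":0,"grip":30}]'

```text
time_s: 13.55
position: [0.6118, -0.0317, 0.1353]
tcp_rot: [[-1.0, -0.0, -0.001], [-0.0, 1.0, 0.0], [0.001, 0.0, -1.0]]
force: [0.3, 0.4, -1.0]
opening: 0.514
grasp_force: 30.0
```

Emit:
move_arm --increments '[{"xyz":[0,0,2],"roll":0,"grip":30},{"xyz":[0,0,0],"roll":0,"grip":30},{"xyz":[0,0,0],"roll":0,"grip":30}]'

```text
time_s: 13.8
position: [0.6123, -0.0318, 0.1339]
tcp_rot: [[-1.0, -0.0, 0.001], [-0.0, 1.0, -0.0], [-0.001, -0.0, -1.0]]
force: [-0.5, -0.4, -0.2]
opening: 0.509
grasp_force: 30.0
```

Emit:
move_arm --increments '[{"xyz":[0,0,2],"roll":0,"grip":30},{"xyz":[0,0,2],"roll":0,"grip":30},{"xyz":[0,0,0],"roll":0,"grip":30}]'

```text
time_s: 14.05
position: [0.6118, -0.0317, 0.1293]
tcp_rot: [[-1.0, -0.0, -0.001], [-0.0, 1.0, 0.0], [0.001, 0.0, -1.0]]
force: [-0.3, -0.5, -0.4]
opening: 0.511
grasp_force: 30.0
```

Emit:
move_arm --increments '[{"xyz":[0,0,1],"roll":0,"grip":30},{"xyz":[0,0,0],"roll":0,"grip":30},{"xyz":[0,0,0],"roll":0,"grip":30}]'

```text
time_s: 14.3
position: [0.612, -0.0318, 0.1286]
tcp_rot: [[-1.0, -0.0, -0.0], [-0.0, 1.0, 0.0], [0.0, 0.0, -1.0]]
force: [-0.1, 0.7, 0.3]
opening: 0.513
grasp_force: 30.0
```

Emit:
move_arm --increments '[{"xyz":[0,0,0.7],"roll":0,"grip":30},{"xyz":[0,0,0],"roll":0,"grip":30},{"xyz":[0,0,0],"roll":0,"grip":30}]'

```text
time_s: 14.55
position: [0.6122, -0.0318, 0.1282]
tcp_rot: [[-1.0, -0.0, 0.001], [-0.0, 1.0, -0.0], [-0.001, -0.0, -1.0]]
force: [-0.2, 1.0, 1.1]
opening: 0.518
grasp_force: 30.0
```

Emit:
move_arm --increments '[{"xyz":[0,0,0],"roll":0,"grip":65},{"xyz":[0,0,0],"roll":0,"grip":100},{"xyz":[0,0,0],"roll":0,"grip":100},{"xyz":[0,0,0],"roll":0,"grip":100},{"xyz":[0,0,0],"roll":0,"grip":100}]'

```text
time_s: 14.97
position: [0.612, -0.0318, 0.1278]
tcp_rot: [[-1.0, -0.0, -0.0], [-0.0, 1.0, 0.0], [0.0, 0.0, -1.0]]
force: [-0.3, -0.4, 0.1]
opening: 0.805
grasp_force: 0.0
```

Emit:
move_arm --increments '[{"xyz":[0,0,-5],"roll":0,"grip":100},{"xyz":[0,0,-25],"roll":0,"grip":100},{"xyz":[0,0,-35],"roll":0,"grip":100},{"xyz":[0,0,-25],"roll":0,"grip":100},{"xyz":[0,0,-10],"roll":0,"grip":100}]'

```text
time_s: 15.38
position: [0.6144, -0.0322, 0.2325]
tcp_rot: [[-1.0, -0.0, 0.008], [-0.0, 1.0, -0.002], [-0.008, -0.002, -1.0]]
force: [-0.2, -0.0, 1.3]
opening: 0.995
grasp_force: 0.0
```

Emit:
move_arm --increments '[{"xyz":[-4,-27,0],"roll":0,"grip":100},{"xyz":[0,-30,0],"roll":0,"grip":100},{"xyz":[0,-30,0],"roll":0,"grip":100},{"xyz":[0,-30,0],"roll":0,"grip":100},{"xyz":[0,-30,0],"roll":0,"grip":100}]'

```text
time_s: 15.8
position: [0.6154, -0.1797, 0.2272]
tcp_rot: [[-1.0, -0.001, -0.001], [-0.001, 1.0, 0.001], [0.001, 0.001, -1.0]]
force: [0.1, 0.6, -0.5]
opening: 0.997
grasp_force: 0.0
```

Emit:
move_arm --increments '[{"xyz":[0,-30,0],"roll":0,"grip":100},{"xyz":[0,-30,0],"roll":0,"grip":100},{"xyz":[0,-25,0],"roll":0,"grip":100},{"xyz":[0,-15,0],"roll":0,"grip":100},{"xyz":[0,0,0],"roll":0,"grip":100}]'

```text
time_s: 16.22
position: [0.6156, -0.2821, 0.227]
tcp_rot: [[-1.0, 0.003, -0.0], [0.003, 1.0, -0.001], [0.0, -0.001, -1.0]]
force: [-0.7, 0.6, -0.2]
opening: 1.004
grasp_force: 0.0
```

Emit:
move_arm --increments '[{"xyz":[0,0,15],"roll":0,"grip":100},{"xyz":[0,0,15],"roll":0,"grip":100},{"xyz":[0,0,0],"roll":0,"grip":100},{"xyz":[0,0,0],"roll":0,"grip":100},{"xyz":[0,0,0],"roll":0,"grip":100}]'

```text
time_s: 16.63
position: [0.6165, -0.2776, 0.1985]
tcp_rot: [[-1.0, -0.001, 0.0], [-0.001, 1.0, 0.0], [-0.0, 0.0, -1.0]]
force: [0.0, -0.6, 0.9]
opening: 1.0
grasp_force: 0.0
```

```bash
python3 - <<'E'
from fit import *
s=bot.read_state();print(s["position"].round(4),s["tcp_rot"].round(3).tolist())
i,X,T=shot("wrist","w4")
for z0,z1 in((.036,.05),(.01,.02)):
    t=near(X,(.616,-.279),.05,z0,z1);print("cap",len(t),t.mean(0).round(4),((np.percentile(t,1,0)+np.percentile(t,99,0))/2).round(4),np.ptp(t,0).round(4))
b=(i[...,2]>i[...,0].astype(int)+60);P=X[b];P=P[(np.hypot(P[:,0]-.616,P[:,1]+.279)<.05)]
print("blue bbox",((np.percentile(P,1,0)+np.percentile(P,99,0))/2).round(4),np.ptp(P,0).round(4))
for n in("scene","side"):
    i,X,T=shot(n,"c"+n)
    c=(.612,-.0316);v=np.array(c)-T[:2,3];v/=np.linalg.norm(v)
    P=near(X,c,.035,.05,.145)
    q=least_squares(lambda q:np.hypot(*(P[:,:2]-q).T)-.0225,P[:,:2].mean(0)+v*.015,loss="soft_l1",f_scale=.002)
    print(n,"core",q.x.round(4),"top",np.percentile(near(X,c,.035,.1,.164)[:,2],97).round(4))
E
```

```text
[ 0.6165 -0.2776  0.1985] [[-1.0, -0.001, 0.0], [-0.001, 1.0, 0.0], [-0.0, 0.0, -1.0]]
cap 977 [ 0.6162 -0.2821  0.0421] [ 0.6166 -0.282   0.0412] [0.0343 0.0345 0.0092]
cap 1499 [ 0.6141 -0.282   0.0165] [ 0.6174 -0.2821  0.0161] [0.0592 0.0589 0.0088]
blue bbox [ 0.6176 -0.2822  0.0217] [0.0635 0.0603 0.047 ]
scene core [ 0.6125 -0.032 ] top 0.1569
side core [ 0.6113 -0.0315] top 0.1589
```

View pics/w4.png

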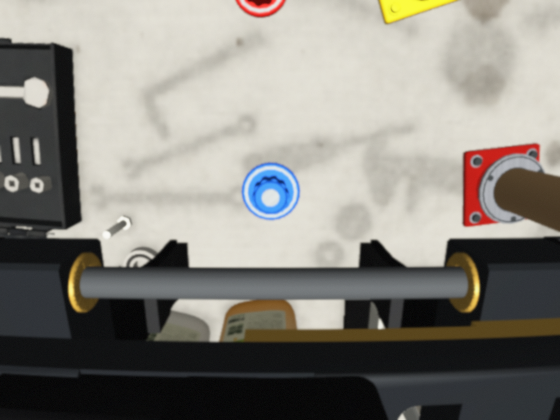

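The wrist view shows the blue cap at (270,192) and the core on the red stand at the right. There are bottles behind the gripper at (260,325), so I check clearance before descending.

```bash
python3 - <<'E'
from fit import *
for n in("scene","side"):
    X=np.load(n+"0.npz")["X"].reshape(-1,3)
    for y0 in np.arange(-.42,-.12,.04):
        m=(X[:,1]>y0)&(X[:,1]<y0+.04)&(X[:,2]>.05)&(X[:,2]<.35)&(X[:,0]>.53)
        if m.sum(): print(n,round(y0,2),"xmin",np.percentile(X[m,0],2).round(3),m.sum())
E
python3 -c "
from h import *
print(bot.camera_model('wrist')['tool_from_camera'])"
```

```text
scene -0.42 xmin 0.756 1435
scene -0.38 xmin 0.765 766
scene -0.34 xmin 0.745 2949
scene -0.3 xmin 0.741 2106
scene -0.26 xmin 1.168 1282
scene -0.22 xmin 1.169 1521
scene -0.18 xmin 0.745 2469
scene -0.14 xmin 0.74 4655
side -0.42 xmin 0.757 792
side -0.38 xmin 0.769 598
side -0.34 xmin 0.756 591
side -0.3 xmin 0.742 1343
side -0.26 xmin 0.748 815
side -0.22 xmin 1.17 545
side -0.18 xmin 1.12 753
side -0.14 xmin 0.74 1875
[[ 2.44193512e-04 -9.68270285e-01 -2.49905174e-01  6.84426793e-02]
 [ 9.99999659e-01  4.33643020e-04 -7.03027545e-04 -1.23787691e-03]
 [ 7.89090315e-04 -2.49904917e-01  9.68270060e-01 -1.61860962e-01]
 [ 0.00000000e+00  0.00000000e+00  0.00000000e+00  1.00000000e+00]]
```

Emit:
move_arm --increments '[{"xyz":[0,-3.5,20],"roll":0,"grip":100},{"xyz":[0,0,35],"roll":0,"grip":100},{"xyz":[0,0,35],"roll":0,"grip":100},{"xyz":[0,0,30],"roll":0,"grip":100},{"xyz":[0,0,20],"roll":0,"grip":100}]'

```text
time_s: 17.2
position: [0.615, -0.2814, 0.0555]
tcp_rot: [[-1.0, -0.0, -0.002], [-0.0, 1.0, 0.002], [0.002, 0.002, -1.0]]
force: [0.0, -0.5, -0.3]
opening: 0.997
grasp_force: 0.0
```

Emit:
move_arm --increments '[{"xyz":[0,0,15],"roll":0,"grip":100},{"xyz":[0,0,10],"roll":0,"grip":85},{"xyz":[0,0,6],"roll":0,"grip":75},{"xyz":[0,0,4],"roll":0,"grip":65},{"xyz":[0,0,2],"roll":0,"grip":60}]'

```text
time_s: 17.62
position: [0.6166, -0.2826, 0.0214]
tcp_rot: [[-1.0, -0.0, 0.001], [-0.0, 1.0, -0.001], [-0.001, -0.001, -1.0]]
force: [0.1, -0.4, -0.4]
opening: 0.779
grasp_force: 0.0
```

Emit:
move_arm --increments '[{"xyz":[0,0,0],"roll":0,"grip":55},{"xyz":[0,0,0],"roll":0,"grip":55},{"xyz":[0,0,0],"roll":0,"grip":50}]'

```text
time_s: 17.87
position: [0.6167, -0.2826, 0.022]
tcp_rot: [[-1.0, -0.0, 0.002], [-0.0, 1.0, -0.001], [-0.002, -0.001, -1.0]]
force: [-0.2, -0.2, 0.0]
opening: 0.564
grasp_force: 0.0
```

Emit:
move_arm --increments '[{"xyz":[0,1,2],"roll":0,"grip":50},{"xyz":[0,0,0],"roll":0,"grip":20},{"xyz":[0,0,0],"roll":0,"grip":20},{"xyz":[0,0,0],"roll":0,"grip":20},{"xyz":[0,0,0],"roll":0,"grip":20}]'

```text
time_s: 18.28
position: [0.6161, -0.2811, 0.019]
tcp_rot: [[-1.0, -0.0, -0.0], [-0.0, 1.0, 0.0], [0.0, 0.0, -1.0]]
force: [-0.6, 0.4, 0.7]
opening: 0.4
grasp_force: 30.0
```

Emit:
move_arm --increments '[{"xyz":[0,0,0],"roll":0,"grip":20},{"xyz":[0,0,0],"roll":0,"grip":20},{"xyz":[0,0,0],"roll":0,"grip":20},{"xyz":[0,0,0],"roll":0,"grip":20}]'

```text
time_s: 18.62
position: [0.6161, -0.2812, 0.019]
tcp_rot: [[-1.0, -0.0, -0.0], [-0.0, 1.0, 0.0], [0.0, 0.0, -1.0]]
force: [-0.3, -0.1, 1.3]
opening: 0.402
grasp_force: 30.0
```

Emit:
move_arm --increments '[{"xyz":[0,0,-20],"roll":0,"grip":20},{"xyz":[0,0,-35],"roll":0,"grip":20},{"xyz":[0,0,-35],"roll":0,"grip":20},{"xyz":[0,0,-35],"roll":0,"grip":20},{"xyz":[0,0,-35],"roll":0,"grip":20}]'

```text
time_s: 19.03
position: [0.6157, -0.2812, 0.1801]
tcp_rot: [[-1.0, -0.0, -0.001], [-0.0, 1.0, 0.0], [0.001, 0.0, -1.0]]
force: [0.7, 0.2, -0.8]
opening: 0.4
grasp_force: 30.0
```

Emit:
move_arm --increments '[{"xyz":[0,0,-30],"roll":0,"grip":20},{"xyz":[0,0,-10],"roll":0,"grip":20},{"xyz":[0,0,0],"roll":0,"grip":20},{"xyz":[5,17,0],"roll":0,"grip":20},{"xyz":[10,30,0],"roll":0,"grip":20}]'

```text
time_s: 19.45
position: [0.6009, -0.2365, 0.2165]
tcp_rot: [[-1.0, 0.003, -0.001], [0.003, 1.0, -0.001], [0.001, -0.001, -1.0]]
force: [0.3, 0.7, -1.5]
opening: 0.401
grasp_force: 30.0
```

Emit:
move_arm --increments '[{"xyz":[11,34,0],"roll":0,"grip":20},{"xyz":[11,34,0],"roll":0,"grip":20},{"xyz":[11,34,0],"roll":0,"grip":20},{"xyz":[11,34,0],"roll":0,"grip":20},{"xyz":[11,34,0],"roll":0,"grip":20}]'

```text
time_s: 19.87
position: [0.5436, -0.0624, 0.2162]
tcp_rot: [[-1.0, 0.0, -0.005], [0.0, 1.0, 0.002], [0.005, 0.002, -1.0]]
force: [0.2, 0.7, -1.0]
opening: 0.406
grasp_force: 30.0
```

Emit:
move_arm --increments '[{"xyz":[11,34,0],"roll":0,"grip":20},{"xyz":[11,34,0],"roll":0,"grip":20},{"xyz":[11,34,0],"roll":0,"grip":20},{"xyz":[11,34,0],"roll":0,"grip":20},{"xyz":[11,34,0],"roll":0,"grip":20}]'

```text
time_s: 20.28
position: [0.4885, 0.1071, 0.2165]
tcp_rot: [[-1.0, 0.0, -0.005], [0.0, 1.0, -0.0], [0.005, -0.0, -1.0]]
force: [1.1, -0.4, -0.5]
opening: 0.404
grasp_force: 30.0
```

Emit:
move_arm --increments '[{"xyz":[11,34,0],"roll":0,"grip":20},{"xyz":[11,34,0],"roll":0,"grip":20},{"xyz":[11,34,0],"roll":0,"grip":20},{"xyz":[10,25,0],"roll":0,"grip":20},{"xyz":[4,11,0],"roll":0,"grip":20}]'

```text
time_s: 20.7
position: [0.4406, 0.2459, 0.2166]
tcp_rot: [[-1.0, -0.003, -0.006], [-0.003, 1.0, -0.001], [0.006, -0.001, -1.0]]
force: [-0.5, 0.1, -1.0]
opening: 0.402
grasp_force: 30.0
```

Emit:
move_arm --increments '[{"xyz":[0,0,0],"roll":0,"grip":20},{"xyz":[0,0,0],"roll":0,"grip":20},{"xyz":[0,0,0],"roll":0,"grip":20},{"xyz":[0,0,0],"roll":0,"grip":20},{"xyz":[0,0,0],"roll":0,"grip":20}]'

```text
time_s: 21.12
position: [0.4446, 0.2424, 0.2187]
tcp_rot: [[-1.0, 0.002, -0.0], [0.002, 1.0, -0.0], [0.0, -0.0, -1.0]]
force: [-0.9, 0.1, -1.2]
opening: 0.4
grasp_force: 30.0
```

```bash
cat > cap.py <<'E'
from fit import *
def capchk(col,rf,stand,rad,tag):
    s=bot.read_state();p=s["position"];print("tcp",p.round(4),s["opening"],"tilt",s["tcp_rot"][:,2].round(3))
    out=[]
    for n in("scene","side"):
        K,D,_=cam(n);i,X,T=shot(n);v=p[:2]-T[:2,3];v/=np.linalg.norm(v)
        I=i.astype(int);m=(I[...,2]>I[...,0]+50) if col=="b" else (I[...,0]>I[...,1]+70)&(I[...,0]>I[...,2]+70)
        m&=(np.hypot(X[...,0]-p[0],X[...,1]-p[1])<.045)&(X[...,2]>p[2]-.03)
        Q=X[m]; zz=p[2]-.019   # cap underside
        # flange rim: points in band z 12..17, at outer radius
        F=Q[(Q[:,2]>zz+.010)&(Q[:,2]<zz+.019)]
        # lateral centre of the cap: extremes across the line of sight; camera ray lateral
        lat=np.array([-v[1],v[0]]);l=F[:,:2]@lat;lo,hi=np.percentile(l,[2,98])
        q=least_squares(lambda q:np.hypot(*(F[:,:2]-q).T)-rf,F[:,:2].mean(0)+v*rf*.5,loss="soft_l1",f_scale=.002).x
        S=near(X,stand,.014,.158 if 1 else 0,.172);S2=near(X,stand,.02,.06,.15)
        print(n,"capfit",q.round(4),"lat mid-tcp",round((lo+hi)/2-p[:2]@lat,4),"w",round(hi-lo,4),len(F),"lat",lat.round(2),
          "spindle",(np.median(S[:,:2],0)+v*rad*.7).round(4) if len(S) else None,len(S), "zmin",np.percentile(Q[:,2],2).round(4))
        ys,xs=np.nonzero(m);y,x=int(ys.mean())+15,int(xs.mean())
        out.append(cv2.resize(i[y-50:y+50,x-65:x+65],None,fx=3,fy=3))
    cv2.imwrite(f"pics/{tag}.png",np.hstack(out)[...,::-1])
E
python3 -c "
from cap import *
capchk('b',.030,(.4444,.2437),.006,'cb')"
```

```text
tcp [0.4446 0.2424 0.2187] 0.4000415036472328 tilt [-0. -0. -1.]
scene capfit [0.4482 0.2455] lat mid-tcp -0.0022 w 0.0553 126 lat [-0.94  0.35] spindle [0.4439 0.2433] 27 zmin 0.2116
side capfit [0.4454 0.2408] lat mid-tcp 0.0015 w 0.0542 111 lat [ 1.   -0.05] spindle [0.4443 0.2434] 40 zmin 0.2139
```

View pics/cb.png

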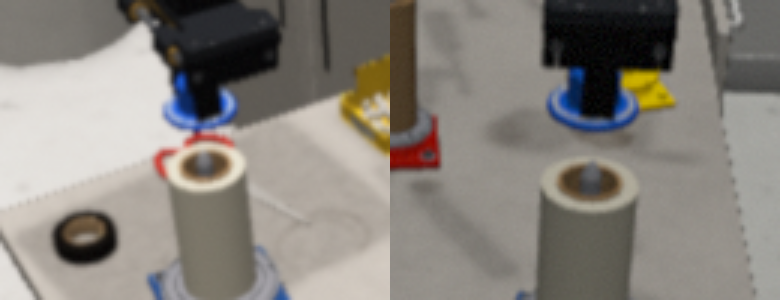

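The crop shows the blue cap held level above the spindle: scene crop flange (200,108) and tip (205,162), side crop flange (592,107) and tip (592,172). The cap sits about 2 mm too far in +x, so I trim that and go closer.

Emit:
move_arm --increments '[{"xyz":[1.8,0,8],"roll":0,"grip":20},{"xyz":[0,0,8],"roll":0,"grip":20},{"xyz":[0,0,4],"roll":0,"grip":20},{"xyz":[0,0,0],"roll":0,"grip":20},{"xyz":[0,0,0],"roll":0,"grip":20}]'

```text
time_s: 21.63
position: [0.4418, 0.2436, 0.1983]
tcp_rot: [[-1.0, -0.0, -0.001], [-0.0, 1.0, -0.0], [0.001, -0.0, -1.0]]
force: [0.4, 0.7, -0.5]
opening: 0.4
grasp_force: 30.0
```

Emit:
move_arm --increments '[{"xyz":[0,0,0],"roll":0,"grip":20},{"xyz":[0,0,0],"roll":0,"grip":20},{"xyz":[0,0,0],"roll":0,"grip":20},{"xyz":[0,0,0],"roll":0,"grip":20}]'

```text
time_s: 21.97
position: [0.4423, 0.2438, 0.1992]
tcp_rot: [[-1.0, -0.0, 0.001], [-0.0, 1.0, 0.0], [-0.001, 0.0, -1.0]]
force: [0.0, -0.4, -0.1]
opening: 0.401
grasp_force: 30.0
```

```bash
python3 -c "
from cap import *
capchk('b',.030,(.4444,.2437),.006,'cb2')"
```

```text
tcp [0.4423 0.2438 0.1992] 0.4014096393555578 tilt [ 0.001  0.    -1.   ]
scene capfit [0.4462 0.2465] lat mid-tcp -0.002 w 0.0545 122 lat [-0.94  0.35] spindle [0.4451 0.2434] 25 zmin 0.1919
side capfit [0.4436 0.2418] lat mid-tcp 0.0016 w 0.0563 116 lat [ 1.   -0.06] spindle [0.4442 0.2432] 40 zmin 0.1946
```

Emit:
move_arm --increments '[{"xyz":[0,-0.3,4],"roll":0,"grip":20},{"xyz":[0,0,4],"roll":0,"grip":20},{"xyz":[0,0,4],"roll":0,"grip":20},{"xyz":[0,0,3],"roll":0,"grip":20},{"xyz":[0,0,0],"roll":0,"grip":20}]'

```text
time_s: 22.48
position: [0.4416, 0.2432, 0.183]
tcp_rot: [[-1.0, -0.0, -0.002], [-0.0, 1.0, -0.001], [0.002, -0.001, -1.0]]
force: [0.7, 0.3, -0.4]
opening: 0.404
grasp_force: 30.0
```

Emit:
move_arm --increments '[{"xyz":[0,0,3],"roll":0,"grip":20},{"xyz":[0,0,3],"roll":0,"grip":20},{"xyz":[0,0,0],"roll":0,"grip":20}]'

```text
time_s: 22.73
position: [0.4419, 0.2433, 0.1774]
tcp_rot: [[-1.0, -0.0, -0.001], [-0.0, 1.0, -0.0], [0.001, -0.0, -1.0]]
force: [-0.3, -0.8, -1.5]
opening: 0.406
grasp_force: 30.0
```

Emit:
move_arm --increments '[{"xyz":[0,0,3],"roll":0,"grip":20},{"xyz":[0,0,3],"roll":0,"grip":20},{"xyz":[0,0,0],"roll":0,"grip":20}]'

```text
time_s: 22.98
position: [0.4418, 0.2433, 0.1714]
tcp_rot: [[-1.0, -0.0, -0.001], [-0.0, 1.0, -0.0], [0.001, -0.0, -1.0]]
force: [-0.2, 0.7, -0.5]
opening: 0.394
grasp_force: 30.0
```

Emit:
move_arm --increments '[{"xyz":[0,0,3],"roll":0,"grip":20},{"xyz":[0,0,3],"roll":0,"grip":20},{"xyz":[0,0,0],"roll":0,"grip":20},{"xyz":[0,0,0],"roll":0,"grip":20}]'

```text
time_s: 23.32
position: [0.4421, 0.2434, 0.1657]
tcp_rot: [[-1.0, -0.0, -0.0], [-0.0, 1.0, -0.0], [0.0, -0.0, -1.0]]
force: [-0.1, 0.6, -1.3]
opening: 0.4
grasp_force: 30.0
```

Emit:
move_arm --increments '[{"xyz":[0,0,1],"roll":0,"grip":20},{"xyz":[0,0,0],"roll":0,"grip":20},{"xyz":[0,0,0],"roll":0,"grip":20}]'

```text
time_s: 23.57
position: [0.4422, 0.2434, 0.165]
tcp_rot: [[-1.0, -0.0, 0.0], [-0.0, 1.0, -0.0], [-0.0, -0.0, -1.0]]
force: [-0.5, -0.2, -1.4]
opening: 0.402
grasp_force: 30.0
```

Emit:
move_arm --increments '[{"xyz":[0,0,1],"roll":0,"grip":20},{"xyz":[0,0,0],"roll":0,"grip":20},{"xyz":[0,0,0],"roll":0,"grip":20}]'

```text
time_s: 23.82
position: [0.4422, 0.2434, 0.1639]
tcp_rot: [[-1.0, -0.0, 0.0], [-0.0, 1.0, 0.0], [-0.0, 0.0, -1.0]]
force: [0.1, 0.8, -0.5]
opening: 0.4
grasp_force: 30.0
```

Emit:
move_arm --increments '[{"xyz":[0,0,1],"roll":0,"grip":20},{"xyz":[0,0,0],"roll":0,"grip":20},{"xyz":[0,0,0],"roll":0,"grip":20}]'

```text
time_s: 24.07
position: [0.4423, 0.2434, 0.1631]
tcp_rot: [[-1.0, -0.0, 0.0], [-0.0, 1.0, 0.0], [-0.0, 0.0, -1.0]]
force: [-0.4, -0.2, 0.7]
opening: 0.399
grasp_force: 30.0
```

Emit:
move_arm --increments '[{"xyz":[0,0,0],"roll":0,"grip":60},{"xyz":[0,0,0],"roll":0,"grip":80},{"xyz":[0,0,0],"roll":0,"grip":80},{"xyz":[0,0,0],"roll":0,"grip":80},{"xyz":[0,0,-3],"roll":0,"grip":80}]'

```text
time_s: 24.48
position: [0.4417, 0.2433, 0.1655]
tcp_rot: [[-1.0, -0.0, -0.001], [-0.0, 1.0, -0.0], [0.001, -0.0, -1.0]]
force: [0.7, 0.4, -0.3]
opening: 0.696
grasp_force: 0.0
```

Emit:
move_arm --increments '[{"xyz":[0,0,-10],"roll":0,"grip":80},{"xyz":[0,0,-20],"roll":0,"grip":100},{"xyz":[0,0,-25],"roll":0,"grip":100},{"xyz":[0,0,-10],"roll":0,"grip":100},{"xyz":[0,-15,0],"roll":0,"grip":100}]'

```text
time_s: 24.9
position: [0.4444, 0.2304, 0.2341]
tcp_rot: [[-1.0, -0.002, 0.007], [-0.002, 1.0, 0.003], [-0.007, 0.003, -1.0]]
force: [0.3, 0.1, 0.4]
opening: 0.969
grasp_force: 0.0
```

Emit:
move_arm --increments '[{"xyz":[1,-34,0],"roll":0,"grip":100},{"xyz":[1,-34,0],"roll":0,"grip":100},{"xyz":[1,-34,0],"roll":0,"grip":100},{"xyz":[1,-34,0],"roll":0,"grip":100},{"xyz":[1,-34,0],"roll":0,"grip":100}]'

```text
time_s: 25.32
position: [0.4369, 0.0571, 0.2312]
tcp_rot: [[-1.0, -0.001, 0.0], [-0.001, 1.0, -0.0], [-0.0, -0.0, -1.0]]
force: [0.9, -0.2, 0.6]
opening: 1.002
grasp_force: 0.0
```

Emit:
move_arm --increments '[{"xyz":[1,-34,0],"roll":0,"grip":100},{"xyz":[1,-34,0],"roll":0,"grip":100},{"xyz":[1,-34,0],"roll":0,"grip":100},{"xyz":[1,-34,0],"roll":0,"grip":100},{"xyz":[1,-34,0],"roll":0,"grip":100}]'

```text
time_s: 25.73
position: [0.4319, -0.1132, 0.2313]
tcp_rot: [[-1.0, -0.0, 0.0], [-0.0, 1.0, -0.0], [-0.0, -0.0, -1.0]]
force: [0.6, -0.5, -0.9]
opening: 1.006
grasp_force: 0.0
```

Emit:
move_arm --increments '[{"xyz":[1,-34,0],"roll":0,"grip":100},{"xyz":[1,-34,0],"roll":0,"grip":100},{"xyz":[1,-34,0],"roll":0,"grip":100},{"xyz":[2,-34,0],"roll":0,"grip":100},{"xyz":[2,-25,0],"roll":0,"grip":100}]'

```text
time_s: 26.15
position: [0.4253, -0.2758, 0.2313]
tcp_rot: [[-1.0, 0.001, 0.001], [0.001, 1.0, -0.002], [-0.001, -0.002, -1.0]]
force: [0.0, 0.9, 0.4]
opening: 1.001
grasp_force: 0.0
```

Emit:
move_arm --increments '[{"xyz":[0,-15,0],"roll":0,"grip":100},{"xyz":[0,0,10],"roll":0,"grip":100},{"xyz":[0,0,10],"roll":0,"grip":100},{"xyz":[0,0,0],"roll":0,"grip":100},{"xyz":[0,0,0],"roll":0,"grip":100}]'

```text
time_s: 26.57
position: [0.4245, -0.2849, 0.2096]
tcp_rot: [[-1.0, -0.002, -0.003], [-0.002, 1.0, 0.004], [0.003, 0.004, -1.0]]
force: [1.1, -0.0, 0.2]
opening: 1.004
grasp_force: 0.0
```

Emit:
move_arm --increments '[{"xyz":[0,0,0],"roll":0,"grip":100},{"xyz":[0,0,0],"roll":0,"grip":100},{"xyz":[0,0,0],"roll":0,"grip":100},{"xyz":[0,0,0],"roll":0,"grip":100}]'

```text
time_s: 26.9
position: [0.4256, -0.2873, 0.2113]
tcp_rot: [[-1.0, -0.001, 0.001], [-0.001, 1.0, -0.001], [-0.001, -0.001, -1.0]]
force: [0.7, 0.5, -0.6]
opening: 0.995
grasp_force: 0.0
```

```bash
python3 - <<'E'
from fit import *
s=bot.read_state();print(s["position"].round(4),s["tcp_rot"].round(3).tolist())
i,X,T=shot("wrist","w5")
for z0,z1 in((.036,.05),(.01,.02)):
    t=near(X,(.425,-.288),.05,z0,z1);print("cap",len(t),t.mean(0).round(4),((np.percentile(t,1,0)+np.percentile(t,99,0))/2).round(4),np.ptp(t,0).round(4))
o=[]
for n in("scene","side"):
    i,X,T=shot(n,"d"+n)
    c=(.4444,.2437);P=near(X,c,.025,.175,.2);print(n,"cap top",P.mean(0).round(4),len(P),np.percentile(P[:,2],97).round(4))
    m=np.hypot(X[...,0]-c[0],X[...,1]-c[1])<.03;y,x=[int(a.mean()) for a in np.nonzero(m)];y-=10
    o.append(cv2.resize(i[y-50:y+50,x-65:x+65],None,fx=3,fy=3))
cv2.imwrite("pics/db.png",np.hstack(o)[...,::-1])
E
```

```text
[ 0.4256 -0.2873  0.2113] [[-1.0, -0.001, 0.001], [-0.001, 1.0, -0.001], [-0.001, -0.001, -1.0]]
cap 909 [ 0.4244 -0.2915  0.0421] [ 0.425  -0.2913  0.041 ] [0.0349 0.0348 0.0088]
cap 820 [ 0.4209 -0.2913  0.0164] [ 0.4255 -0.2918  0.0161] [0.0506 0.0513 0.0091]
scene cap top [0.4417 0.2367 0.1841] 125 0.1895
side cap top [0.4442 0.2504 0.1855] 210 0.1902
```

View pics/db.png

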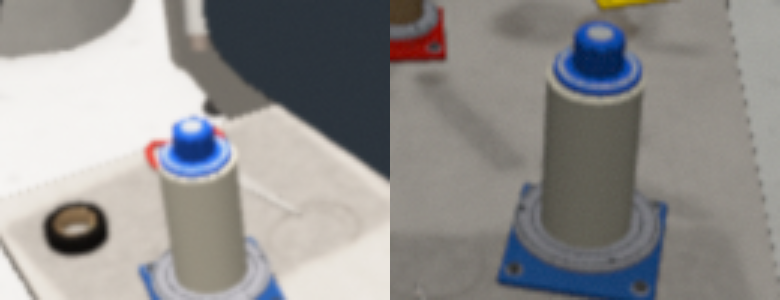

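The blue cap sits flush on the roll and upright, at scene crop (195,150) and side crop (598,65). Next is the red cap.

Emit:
move_arm --increments '[{"xyz":[-1,-3.3,25],"roll":0,"grip":100},{"xyz":[0,0,35],"roll":0,"grip":100},{"xyz":[0,0,35],"roll":0,"grip":100},{"xyz":[0,0,30],"roll":0,"grip":100},{"xyz":[0,0,25],"roll":0,"grip":100}]'

```text
time_s: 27.47
position: [0.4259, -0.2906, 0.0591]
tcp_rot: [[-1.0, 0.0, -0.001], [0.0, 1.0, 0.001], [0.001, 0.001, -1.0]]
force: [-0.3, 0.3, -0.3]
opening: 0.998
grasp_force: 0.0
```

Emit:
move_arm --increments '[{"xyz":[0,0,18],"roll":0,"grip":90},{"xyz":[0,0,12],"roll":0,"grip":80},{"xyz":[0,0,6],"roll":0,"grip":70},{"xyz":[0,0,3],"roll":0,"grip":60},{"xyz":[0,0,0],"roll":0,"grip":55}]'

```text
time_s: 27.88
position: [0.4264, -0.2911, 0.0218]
tcp_rot: [[-1.0, -0.0, -0.0], [-0.0, 1.0, 0.0], [0.0, 0.0, -1.0]]
force: [-0.1, 0.1, 1.0]
opening: 0.706
grasp_force: 0.0
```

Emit:
move_arm --increments '[{"xyz":[0,0,1],"roll":0,"grip":50},{"xyz":[0,0,0],"roll":0,"grip":50},{"xyz":[0,0,0],"roll":0,"grip":50}]'

```text
time_s: 28.13
position: [0.4267, -0.2913, 0.0218]
tcp_rot: [[-1.0, -0.0, 0.001], [-0.0, 1.0, -0.001], [-0.001, -0.001, -1.0]]
force: [1.3, 0.1, -1.0]
opening: 0.527
grasp_force: 0.0
```

Emit:
move_arm --increments '[{"xyz":[0,0.5,2],"roll":0,"grip":50},{"xyz":[0,0,0],"roll":0,"grip":20},{"xyz":[0,0,0],"roll":0,"grip":20},{"xyz":[0,0,0],"roll":0,"grip":20},{"xyz":[0,0,0],"roll":0,"grip":20}]'

```text
time_s: 28.55
position: [0.4263, -0.2903, 0.0191]
tcp_rot: [[-1.0, -0.0, 0.0], [-0.0, 1.0, 0.0], [-0.0, 0.0, -1.0]]
force: [0.1, 0.5, 1.9]
opening: 0.406
grasp_force: 30.0
```

Emit:
move_arm --increments '[{"xyz":[0,0,0],"roll":0,"grip":20},{"xyz":[0,0,0],"roll":0,"grip":20},{"xyz":[0,0,0],"roll":0,"grip":20},{"xyz":[0,0,0],"roll":0,"grip":20}]'

```text
time_s: 28.88
position: [0.4263, -0.2904, 0.0191]
tcp_rot: [[-1.0, -0.0, 0.0], [-0.0, 1.0, -0.0], [-0.0, -0.0, -1.0]]
force: [-1.2, 1.0, 4.0]
opening: 0.405
grasp_force: 30.0
```

Emit:
move_arm --increments '[{"xyz":[0,0,-20],"roll":0,"grip":20},{"xyz":[0,0,-35],"roll":0,"grip":20},{"xyz":[0,0,-35],"roll":0,"grip":20},{"xyz":[0,0,-35],"roll":0,"grip":20},{"xyz":[0,0,-35],"roll":0,"grip":20}]'

```text
time_s: 29.3
position: [0.4258, -0.29, 0.1801]
tcp_rot: [[-1.0, -0.0, -0.001], [-0.0, 1.0, 0.001], [0.001, 0.001, -1.0]]
force: [0.1, -0.7, -1.0]
opening: 0.406
grasp_force: 30.0
```

Emit:
move_arm --increments '[{"xyz":[0,0,-30],"roll":0,"grip":20},{"xyz":[0,0,-10],"roll":0,"grip":20},{"xyz":[0,0,0],"roll":0,"grip":20},{"xyz":[-10,14,0],"roll":0,"grip":20},{"xyz":[-20,28,0],"roll":0,"grip":20}]'

```text
time_s: 29.72
position: [0.4547, -0.2499, 0.2171]
tcp_rot: [[-1.0, 0.004, -0.003], [0.004, 1.0, 0.0], [0.003, 0.0, -1.0]]
force: [1.0, 1.2, -0.1]
opening: 0.408
grasp_force: 30.0
```

Emit:
move_arm --increments '[{"xyz":[-20,28,0],"roll":0,"grip":20},{"xyz":[-20,28,0],"roll":0,"grip":20},{"xyz":[-20,28,0],"roll":0,"grip":20},{"xyz":[-20,28,0],"roll":0,"grip":20},{"xyz":[-20,28,0],"roll":0,"grip":20}]'

```text
time_s: 30.13
position: [0.5555, -0.1064, 0.2159]
tcp_rot: [[-1.0, 0.0, -0.005], [0.0, 1.0, 0.002], [0.005, 0.002, -1.0]]
force: [-0.2, -0.7, -0.9]
opening: 0.406
grasp_force: 30.0
```

Emit:
move_arm --increments '[{"xyz":[-20,28,0],"roll":0,"grip":20},{"xyz":[-18,26,0],"roll":0,"grip":20},{"xyz":[-12,16,0],"roll":0,"grip":20},{"xyz":[-4,7,0],"roll":0,"grip":20},{"xyz":[0,0,0],"roll":0,"grip":20}]'

```text
time_s: 30.55
position: [0.6096, -0.0296, 0.2162]
tcp_rot: [[-1.0, -0.003, -0.004], [-0.003, 1.0, 0.001], [0.004, 0.001, -1.0]]
force: [-1.0, -0.2, -1.3]
opening: 0.404
grasp_force: 30.0
```

Emit:
move_arm --increments '[{"xyz":[0,0,8],"roll":0,"grip":20},{"xyz":[0,0,8],"roll":0,"grip":20},{"xyz":[0,0,3],"roll":0,"grip":20},{"xyz":[0,0,0],"roll":0,"grip":20},{"xyz":[0,0,0],"roll":0,"grip":20}]'

```text
time_s: 30.97
position: [0.6096, -0.0323, 0.1994]
tcp_rot: [[-1.0, 0.001, -0.001], [0.001, 1.0, 0.0], [0.001, 0.0, -1.0]]
force: [0.3, -0.1, -0.5]
opening: 0.409
grasp_force: 30.0
```

Emit:
move_arm --increments '[{"xyz":[0,0,0],"roll":0,"grip":20},{"xyz":[0,0,0],"roll":0,"grip":20},{"xyz":[0,0,0],"roll":0,"grip":20},{"xyz":[0,0,0],"roll":0,"grip":20},{"xyz":[0,0,0],"roll":0,"grip":20}]'

```text
time_s: 31.38
position: [0.6103, -0.0313, 0.2002]
tcp_rot: [[-1.0, -0.0, 0.001], [-0.0, 1.0, -0.0], [-0.001, -0.0, -1.0]]
force: [0.0, 0.4, -0.7]
opening: 0.408
grasp_force: 30.0
```

```bash
python3 -c "
from cap import *
capchk('r',.026,(.612,-.0316),.004,'cr')"
```

```text
tcp [ 0.6103 -0.0313  0.2002] 0.40769836943603655 tilt [ 0.001 -0.    -1.   ]
scene capfit [ 0.6144 -0.0327] lat mid-tcp 0.0025 w 0.043 92 lat [-0.79  0.62] spindle [ 0.6131 -0.0316] 16 zmin 0.1931
side capfit [ 0.6106 -0.0321] lat mid-tcp -0.0013 w 0.045 37 lat [0.99 0.12] spindle [ 0.612  -0.0314] 19 zmin 0.1914
```

View pics/cr.png

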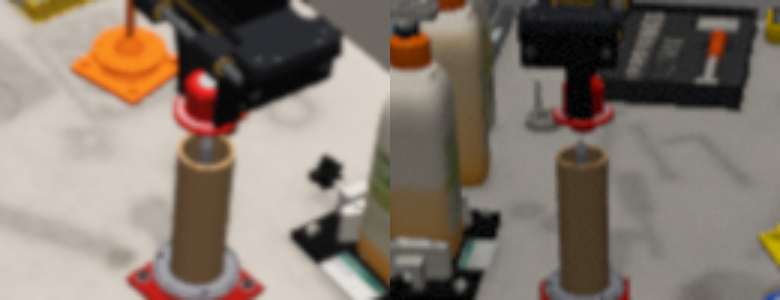

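The red cap hangs level over the tip: scene crop flange centre (208,115) and tip (207,145), side crop flange (583,118) and tip (582,148). It is aligned within about 1 mm, so I lower it.

Emit:
move_arm --increments '[{"xyz":[0,0,4],"roll":0,"grip":20},{"xyz":[0,0,4],"roll":0,"grip":20},{"xyz":[0,0,4],"roll":0,"grip":20},{"xyz":[0,0,3],"roll":0,"grip":20},{"xyz":[0,0,0],"roll":0,"grip":20}]'

```text
time_s: 31.9
position: [0.6097, -0.0312, 0.1838]
tcp_rot: [[-1.0, -0.0, -0.002], [-0.0, 1.0, 0.0], [0.002, 0.0, -1.0]]
force: [-0.3, 0.1, -1.3]
opening: 0.41
grasp_force: 30.0
```

Emit:
move_arm --increments '[{"xyz":[0,0,3],"roll":0,"grip":20},{"xyz":[0,0,2],"roll":0,"grip":20},{"xyz":[0,0,0],"roll":0,"grip":20}]'

```text
time_s: 32.15
position: [0.6106, -0.0312, 0.1797]
tcp_rot: [[-1.0, -0.0, 0.001], [-0.0, 1.0, 0.0], [-0.001, 0.0, -1.0]]
force: [1.2, 0.6, -1.5]
opening: 0.41
grasp_force: 30.0
```

Emit:
move_arm --increments '[{"xyz":[0,0,2],"roll":0,"grip":20},{"xyz":[0,0,2],"roll":0,"grip":20},{"xyz":[0,0,0],"roll":0,"grip":20}]'

```text
time_s: 32.4
position: [0.6109, -0.0312, 0.1758]
tcp_rot: [[-1.0, -0.0, 0.002], [-0.0, 1.0, 0.0], [-0.002, 0.0, -1.0]]
force: [2.5, 0.6, -1.3]
opening: 0.407
grasp_force: 30.0
```

Emit:
move_arm --increments '[{"xyz":[0,0,3],"roll":0,"grip":20},{"xyz":[0,0,3],"roll":0,"grip":20},{"xyz":[0,0,0],"roll":0,"grip":20}]'

```text
time_s: 32.65
position: [0.6109, -0.0312, 0.1696]
tcp_rot: [[-1.0, 0.0, 0.002], [0.0, 1.0, 0.0], [-0.002, 0.0, -1.0]]
force: [3.5, 1.7, -1.8]
opening: 0.405
grasp_force: 30.0
```

Emit:
move_arm --increments '[{"xyz":[0,0,3],"roll":0,"grip":20},{"xyz":[0,0,2],"roll":0,"grip":20},{"xyz":[0,0,0],"roll":0,"grip":20},{"xyz":[0,0,0],"roll":0,"grip":20}]'

```text
time_s: 32.98
position: [0.611, -0.0312, 0.1648]
tcp_rot: [[-1.0, 0.0, 0.002], [0.0, 1.0, 0.0], [-0.002, 0.0, -1.0]]
force: [4.7, 1.7, -1.3]
opening: 0.406
grasp_force: 30.0
```

Emit:
move_arm --increments '[{"xyz":[0,0,1],"roll":0,"grip":20},{"xyz":[0,0,0],"roll":0,"grip":20},{"xyz":[0,0,0],"roll":0,"grip":20}]'

```text
time_s: 33.23
position: [0.611, -0.0312, 0.1642]
tcp_rot: [[-1.0, -0.0, 0.002], [-0.0, 1.0, 0.0], [-0.002, 0.0, -1.0]]
force: [4.3, 2.1, -0.8]
opening: 0.411
grasp_force: 30.0
```

Light side contact only (the spindle pushes +x by about 4 N). I'll ease that and finish the last millimetre.

Emit:
move_arm --increments '[{"xyz":[-0.6,0.2,0.7],"roll":0,"grip":20},{"xyz":[0,0,0],"roll":0,"grip":20},{"xyz":[0,0,0],"roll":0,"grip":20}]'

```text
time_s: 33.48
position: [0.6111, -0.0312, 0.1634]
tcp_rot: [[-1.0, -0.0, 0.001], [-0.0, 1.0, -0.0], [-0.001, -0.0, -1.0]]
force: [4.8, 2.3, 0.8]
opening: 0.407
grasp_force: 30.0
```

Emit:
move_arm --increments '[{"xyz":[0,0,0.7],"roll":0,"grip":20},{"xyz":[0,0,0],"roll":0,"grip":20},{"xyz":[0,0,0],"roll":0,"grip":20}]'

```text
time_s: 33.73
position: [0.6113, -0.0312, 0.1632]
tcp_rot: [[-1.0, -0.0, 0.001], [-0.0, 1.0, -0.0], [-0.001, -0.0, -1.0]]
force: [3.9, 2.4, 5.1]
opening: 0.407
grasp_force: 30.0
```

Seated. Release, retreat, check.

Emit:
move_arm --increments '[{"xyz":[0,0,0],"roll":0,"grip":60},{"xyz":[0,0,0],"roll":0,"grip":80},{"xyz":[0,0,0],"roll":0,"grip":80},{"xyz":[0,0,0],"roll":0,"grip":80},{"xyz":[0,0,-3],"roll":0,"grip":80}]'

```text
time_s: 34.15
position: [0.6091, -0.0312, 0.1642]
tcp_rot: [[-1.0, -0.0, -0.005], [-0.0, 1.0, 0.0], [0.005, 0.0, -1.0]]
force: [-0.5, -0.1, -0.6]
opening: 0.701
grasp_force: 0.0
```

Emit:
move_arm --increments '[{"xyz":[0,0,-10],"roll":0,"grip":80},{"xyz":[0,0,-25],"roll":0,"grip":80},{"xyz":[0,0,-35],"roll":0,"grip":80},{"xyz":[0,0,-30],"roll":0,"grip":80},{"xyz":[0,0,-10],"roll":0,"grip":80}]'

```text
time_s: 34.57
position: [0.6133, -0.0318, 0.2814]
tcp_rot: [[-1.0, -0.0, 0.009], [-0.0, 1.0, -0.002], [-0.009, -0.002, -1.0]]
force: [0.3, 0.5, 0.8]
opening: 0.799
grasp_force: 0.0
```

Emit:
move_arm --increments '[{"xyz":[25,0,0],"roll":0,"grip":80},{"xyz":[35,0,0],"roll":0,"grip":80},{"xyz":[35,0,0],"roll":0,"grip":80},{"xyz":[20,0,0],"roll":0,"grip":80},{"xyz":[0,0,0],"roll":0,"grip":80}]'

```text
time_s: 34.98
position: [0.4902, -0.0301, 0.2752]
tcp_rot: [[-1.0, 0.0, -0.006], [0.0, 1.0, 0.001], [0.006, 0.001, -1.0]]
force: [0.0, 0.2, -0.3]
opening: 0.798
grasp_force: 0.0
```

Emit:
move_arm --increments '[{"xyz":[0,0,0],"roll":0,"grip":80},{"xyz":[0,0,0],"roll":0,"grip":80},{"xyz":[0,0,0],"roll":0,"grip":80},{"xyz":[0,0,0],"roll":0,"grip":80},{"xyz":[0,0,0],"roll":0,"grip":80}]'

```text
time_s: 35.4
position: [0.4967, -0.0313, 0.2753]
tcp_rot: [[-1.0, -0.0, 0.0], [-0.0, 1.0, -0.0], [-0.0, -0.0, -1.0]]
force: [-0.8, 0.2, 0.5]
opening: 0.798
grasp_force: 0.0
```

```bash
python3 - <<'E'
from fit import *
for n in("scene","side"):
    i,X,T=shot(n,"f"+n)
    for l,c,r in(("blue",(.4444,.2437),.033),("red",(.612,-.0316),.0225)):
        v=np.array(c)-T[:2,3];v/=np.linalg.norm(v)
        P=near(X,c,r+.012,.05,.145)
        q=least_squares(lambda q:np.hypot(*(P[:,:2]-q).T)-r,P[:,:2].mean(0)+v*r*.7,loss="soft_l1",f_scale=.002).x
        t=near(X,c,.03,.18,.21);print(n,l,"cyl",q.round(4),"captop z",np.percentile(t[:,2],[50,97]).round(4) if len(t) else None,len(t))
    if n=="side": cv2.imwrite("pics/fin.png",cv2.resize(i[120:320,170:410],None,fx=3,fy=3)[...,::-1])
E
```

```text
scene blue cyl [0.4455 0.2442] captop z [0.186  0.1892] 102
scene red cyl [ 0.6127 -0.0319] captop z [0.186  0.1886] 133
side blue cyl [0.445  0.2442] captop z [0.1879 0.1901] 176
side red cyl [ 0.6115 -0.0315] captop z [0.188  0.1907] 96
```

View pics/fin.png

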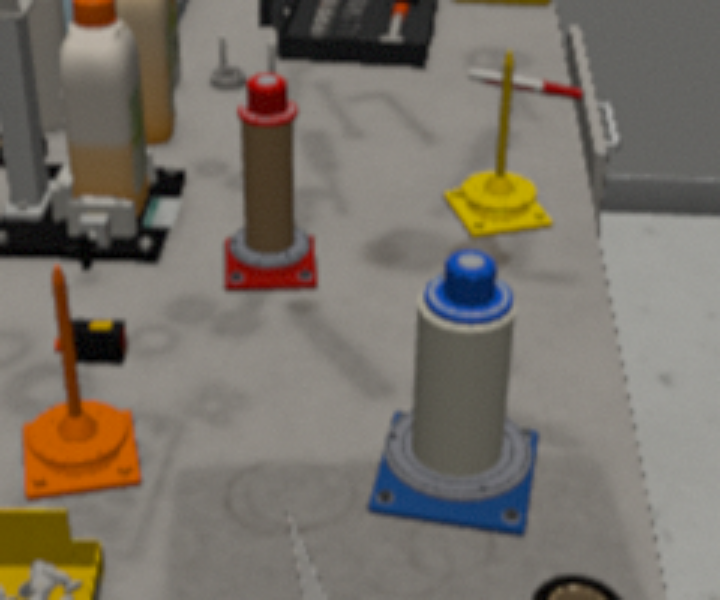

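The final view shows both assemblies upright and closed: the red cap at (268,100) on the core and the blue cap at (470,285) on the roll. The bystanders have not moved.

```bash
python3 -c "
from rig import bot
print(bot.hand_in())"
```

```text
the job is handed in; nothing more can be done
None
```

The label roll with its blue cap and the card core with its red cap are seated on their stands and released. The cameras showed both upright and at seated height, and the job is handed in, though no verdict came back.

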